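# Seat a power module in the corner of a clamped nest and hold it

### The job

On this repair bench, first crank the small vise shut so that its jaw firmly clamps the loose aluminium nest. Then take the tall black power module from the bench, stand it upright on the nest, terminals up, and press it gently but positively into the nest's inside corner, square against both upright stops at once; finish while still holding it pressed there, and do not let go. Leave the other things on the bench where they are.

Things in the scene. Friction and masses are not known exactly. Their poses are not given: they have to be found in the camera images.
- vise: Grey bench vise bolted to the table. Origin: on the table under the middle of its bed; own x runs along the screw from the crank towards the fixed jaw, y to the left, z up. Bed 90 mm wide (y), its top 55 mm above the table; mounting ears reach 65 mm either side (14 mm high). Fixed steel jaw: face at x = +30 mm, to x = +58 mm, top at z = 85 mm. Front plate carrying the screw: x = -85 to -70 mm, 70 mm wide, top at z = 95 mm. Crank at the front, outside this plate.
- jaw: The vise's sliding steel jaw, 24 mm thick (x) by 86 mm wide by 30 mm high, on the bed, top 85 mm above the table; origin at the centre of its underside, same axes as the vise. It slides along the vise's +x, 10 mm per turn of the crank, and stays where the crank leaves it (the screw does not back off). Its gripping face is 12 mm ahead of its origin.
- crank (a joint): Crank angle (rad), 0 to 2.5 at the start. It grows (tightens) clockwise as seen looking along the vise's +x; the handle centre is 36 mm * cos(1.2 + value) along the vise's +y and 36 mm * sin(1.2 + value) up from the screw axis. At about 6.3 the nest is tight and the crank goes no further: push the handle on there with some 5 to 10 N to clamp. Before that it takes 2 to 5 N. It stays where left.
- crank_axis (a point): Point on the screw axis, in the plane in which the centre of the crank handle circles (117 mm in front of the vise's origin, 75 mm above the table). Axes as the vise.
- crank_handle (a point): Centre of the crank handle: a black sleeve that spins freely on its pin, 15 mm in diameter and 44 mm long, lying along the vise's x and sticking out towards the front; it circles at 36 mm about the screw axis. Behind it is the 8 mm thick crank arm. Its axes turn with the crank.
- nest: Loose aluminium block, 60 (x) by 70 (y) by 35 mm high, 0.43 kg, lying on the vise bed between the jaws, up to 3 mm clear of the fixed jaw at first. Origin: centre of its underside; x, y as the vise's, within a degree. Its flat top (z = 35 mm) has two stops 20 mm high that make an inside corner at the far left; the near and right sides are open.
- far_stop: Upright stop along the far (+x) edge of the nest's top: 8 mm thick (x), 70 mm long (y), 20 mm high, part of the nest. Origin: centre of its foot, 26 mm along the nest's x; its working face is at x = +22 mm of the nest.
- side_stop: Upright stop along the left (+y) edge of the nest's top: 8 mm thick (y), 52 mm long (x), 20 mm high, part of the nest. Origin: centre of its foot, 31 mm along the nest's y; its working face is at y = +27 mm of the nest.
- module: The tall power module: black potted block 40 by 40 by 55 mm high, about 0.15 to 0.3 kg, standing on the table, with four small brass terminals on its grey top (6 mm, seen only). Origin: centre of its underside, z up, x and y square to its sides. It drags on the nest: weighed down, or pressed on one stop, it resists sliding with nearly the same force, so bring it lightly to both stops first.
- low_module: Not to be moved: a similar black potted module of the same 40 by 40 mm outline but only 22 mm high. Origin: centre of its underside.
- spool: Not to be moved: a solder spool standing on end, 62 mm in diameter, 48 mm high. Origin: centre of its underside.
- multimeter: Not to be moved: a grey multimeter lying flat, 185 by 90 by 36 mm. Origin: centre of its underside, x along its length.
- screwdriver: Not to be moved: a screwdriver 170 mm long lying on the table, x along it.
Not all that is in view belongs to the job. Of the things shaped like the vise, the grey one is meant.

How it is judged:
By the outcome, as a careful person would: the job done as asked, in the order asked, and still so for the second after the job is handed in, while the arm keeps its last pose, push and grip.
It also fails if it takes over 72 s, if anything falls off the work surface, if the arm or the gripper's body presses on something with over 40 N, if the wrist force passes 120 N, or if a joint passes its speed limit or range.

### The arm

A 7-joint arm with a two-finger parallel gripper is mounted at the origin on the work surface. World frame = base frame: x ahead of the robot, y to its left, z up, the work surface at z = 0. Lengths are in m, angles in rad, forces in N, time in s.
With the tool pointing down it reaches from about 0.425 to 0.95 m from the base axis. Payload 16.7 kg.
Tool frame: the origin (TCP) lies at the very end of the fingers, on their centre line; the grasp point (between the pads) lies env.pinch_z behind it (env.pinch_z is the distance from the TCP to the grasp point, in m); z points along the fingers, y is the line along which they close (so a half turn about z gives the same grasp; the last joint's range is limited). The gripper opens to 94 mm and grips with 3 to 60 N. Pads are 16 mm wide; open, the fingers measure 119 mm over their backs; the gripper's body (75 mm by 177 mm) begins 78 mm behind the grasp point.
Start: joints at [0.982, 0.426, 0.074, 1.606, -0.034, 1.111, -0.067], TCP at [0.287, -0.611, 0.205] pointing down, gripper open.
Joint ranges: [-2.85, 2.85], [-0.5, 2.14], [-1.23, 1.37], [0.21, 2.46], [-1.02, 4.16], [0.16, 2.05], [-2.73, 2.73]. Speed limits (rad/s): [1.89, 1.89, 2.39, 2.39, 3.01, 3.01, 3.01].

### API

Orientations are given as a unit quaternion [w, x, y, z].
In Python, from plant import env, vision, job_done gives the robot as it stands.
- The arm moves only by the tool apply_moves, never from a script. Its argument "increments" is a list of rows, each an object of numbers: "x", "y", "z": the shift along the tool's x, y, z normalised to -1 to 1, where 1 is 3 cm; "wx", "wy", "wz": the turn, a rotation vector about the tool's x, y, z normalised to -1 to 1, where 1 is 0.12 rad; "hand": the gripper's target within -1 to 1 (shut at 1, half-way at 0, fully open at -1). A call has exactly 10 rows; each row shifts and turns the commanded pose from where the row before left it, along the tool's axes as they then stand; what a row does not reach is not made up. A row lasts 1/12 s, in which the tool goes at most 41.7 mm and 7.16 degrees, less where a joint would pass 70% of its speed; a pose out of reach is approached as far as the arm can. A call with a number of a shift or a turn outside -1 to 1 is refused whole. A call with a gripper value outside its range is refused whole. The fingers move at their own pace and stop on an object; "squeeze" is the grip in N (left out, the last holds). Time passes only in rows, so rows that do not move let the fingers close, or fill a call up. It gives the time, the measured TCP pose, the force, the opening and the grip force at its end, in the units of the state.
- env.read_state(): the state, without advancing time (a new reading comes with each control period).
- vision.camera(name): name is "scene" or "top"; returns the picture (420x560x3 uint8, red, green, blue); there is no depth.
- vision.camera_params(name): a dict with "fov_y" (degrees; the focal length in pixels is half the picture's height over the tangent of half this angle, whatever the lens; pixels are square), "cx", "cy" (the principal point, pixels), "distortion" ([k1, k2, p1, p2, k3] as OpenCV has them; the pictures are not rectified), "camera_from_world" (4x4, takes a point from world to camera coordinates). Camera axes: x right, y down, z forward; pixel columns grow to the right and rows downward; lengths in m; the calibration is good to about 2 mm. A picture is of the moment at which its call begins. camera_params takes no time and is no camera call.
- job_done(): hands the job in; it is judged then, once.
The state is a dict: "clock": time; "q": joint angles; "qd": joint speeds; "tau": joint torques, N m; "ee_pos": TCP position; "tcp_rot": TCP orientation; "wrist_force": force on the tool from outside, world axes, zero at the start; "moment": the same for the moment, N m; "width": opening from 0.0 (shut) to 1.0 (fully open); "grip_force": force on a finger pad.
Only numpy, scipy, OpenCV 4.12 (cv2) and the standard library are available. Lean on these libraries where they do the work, as an engineer would, in place of code of your own. Each camera call takes 0.05 s, during which the arm holds its last target. There are 200 camera calls.

## Working session

There is one attempt and no reset: what is moved stays moved. The work goes in short steps, Python scripts to look and compute and a tool call to move; the robot and the scene stay as the last step left them, time stands still between calls to the robot, and variables do not carry over. Pictures are saved under pics/ and viewed, at most 10 in all, crops included, and the job is handed in when it is done.

Besides the shell and the picture viewer there is one more tool, called after "Request:" as name(argument=value, ...), one argument or row to a line, values as JSON. apply_moves: Moves the arm, as the interface text tells. Its arguments: {"type":"object","properties":{"increments":{"type":"array","items":{"type":"object","properties":{"x":{"type":"number","minimum":-1,"maximum":1},"y":{"type":"number","minimum":-1,"maximum":1},"z":{"type":"number","minimum":-1,"maximum":1},"wx":{"type":"number","minimum":-1,"maximum":1},"wy":{"type":"number","minimum":-1,"maximum":1},"wz":{"type":"number","minimum":-1,"maximum":1},"hand":{"type":"number"}}}},"squeeze":{"type":"number"}},"required":["increments"]}

```bash
ls; mkdir -p pics; python3 - <<'E'
from plant import env, vision
import cv2
for n in ["scene","top"]:
    im=vision.camera(n); cv2.imwrite(f"pics/{n}0.png",im[:,:,::-1])
    p=vision.camera_params(n); print(n,p)
s=env.read_state(); print(s, env.pinch_z)
E
```

```text
pics
scene {'fov_y': 53.160910367879126, 'cx': 278.11368191078355, 'cy': 201.97197390928733, 'distortion': array([0.04130345, 0.        , 0.        , 0.        , 0.        ]), 'camera_from_world': array([[-5.68430200e-01,  8.22730592e-01, -1.21693567e-03,
         2.46377301e-01],
       [ 6.82803743e-01,  4.70927570e-01, -5.58575216e-01,
        -2.52403788e-01],
       [-4.58983830e-01, -3.18341950e-01, -8.29452981e-01,
         1.25823730e+00],
       [ 0.00000000e+00,  0.00000000e+00,  0.00000000e+00,
         1.00000000e+00]])}
top {'fov_y': 43.81310823811151, 'cx': 273.74331306441866, 'cy': 209.3897222901592, 'distortion': array([-0.12707536,  0.        ,  0.        ,  0.        ,  0.        ]), 'camera_from_world': array([[-1.60414356e-02, -9.99870209e-01, -1.49615678e-03,
        -1.04916805e-02],
       [-9.85411481e-01,  1.60629920e-02, -1.69429022e-01,
         4.53947118e-01],
       [ 1.69431064e-01, -1.24355467e-03, -9.85541256e-01,
         1.54511877e+00],
       [ 0.00000000e+00,  0.00000000e+00,  0.00000000e+00,
         1.00000000e+00]])}
{'clock': 0.1, 'q': array([ 0.98153904,  0.42574286,  0.07394662,  1.60526779, -0.03408435,
        1.11050432, -0.06710626]), 'qd': array([ 0.0012147 ,  0.00199449, -0.00105624, -0.00045107, -0.00045815,
        0.00106971, -0.00086872]), 'tau': array([-3.93562450e-02, -8.68926859e+01,  3.32624272e+00, -4.06832170e+01,
       -5.91261685e-02,  6.28768969e-01,  5.16207452e-03]), 'ee_pos': array([ 0.28758692, -0.61125087,  0.20603055]), 'tcp_rot': array([6.35239856e-04, 9.75932132e-01, 2.18073443e-01, 2.07951135e-04]), 'wrist_force': array([ 0.00853463, -0.77782579,  0.93480711]), 'moment': array([-0.10056642, -0.0839144 , -0.00772787]), 'grip_force': 4.627691404893994, 'width': 1.0013271116462512} 0.0188
```

View pics/scene0.png

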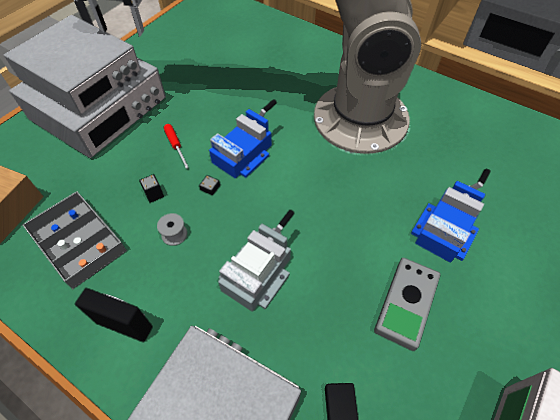

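View pics/top0.png

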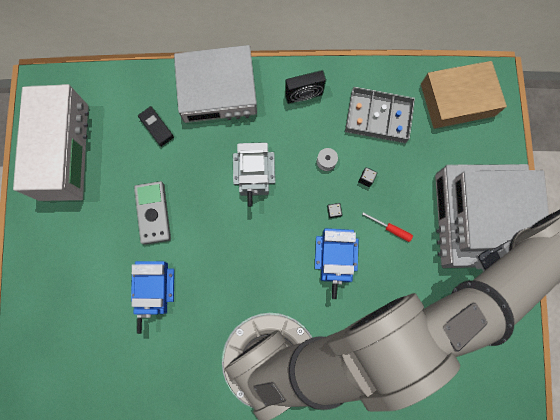

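The grey vise is at about (253,167) in the top view and (255,265) in the scene view, with its crank facing the robot. The tall module is at top (369,177) / scene (151,188), and the low one at top (335,211). Next I'll enlarge both for precise corners.

```bash
cat > h.py <<'E'
import numpy as np, cv2
from plant import env, vision
def K(p):
    f=210/np.tan(np.radians(p["fov_y"]/2)); return np.array([[f,0,p["cx"]],[0,f,p["cy"]],[0,0,1.]])
def ray(n,uv):
    p=vision.camera_params(n); M=p["camera_from_world"]; R=M[:3,:3]
    u=cv2.undistortPoints(np.array(uv,float).reshape(-1,1,2),K(p),p["distortion"]).reshape(-1,2)
    return -R.T@M[:3,3], np.c_[u,np.ones(len(u))]@R
def onz(n,uv,z):
    c,d=ray(n,uv); return c+d*((z-c[2])/d[:,2])[:,None]
def proj(n,P):
    p=vision.camera_params(n);M=p["camera_from_world"]
    return cv2.projectPoints(np.array(P,float).reshape(-1,1,3),cv2.Rodrigues(M[:3,:3])[0],M[:3,3],K(p),p["distortion"])[0].reshape(-1,2)
def tri(uv1,uv2):
    A=[];b=[]
    for n,uv in(("scene",uv1),("top",uv2)):
        c,d=ray(n,[uv]);d=d[0]/np.linalg.norm(d[0]);Q=np.eye(3)-np.outer(d,d);A.append(Q);b.append(Q@c)
    return np.linalg.solve(A[0]+A[1],b[0]+b[1])
E
python3 - <<'E'
import cv2,numpy as np
s=cv2.imread("pics/scene0.png");t=cv2.imread("pics/top0.png")
z=lambda im,x,y,w,h,k:cv2.resize(im[y:y+h,x:x+w],None,fx=k,fy=k,interpolation=cv2.INTER_CUBIC)
a=z(t,225,135,60,75,5)   # 300x375
b=z(s,210,200,100,120,4.9)
b=cv2.resize(s[200:320,210:310],(500,600),interpolation=cv2.INTER_CUBIC)
c=z(t,350,160,40,40,5.5) # 220
o=np.zeros((600,800,3),np.uint8);o[:375,:300]=a;o[:,300:]=b;o[380:600,:220]=c
cv2.imwrite("pics/crop1.png",o)
E
```

```text
(no output)
```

View pics/crop1.png

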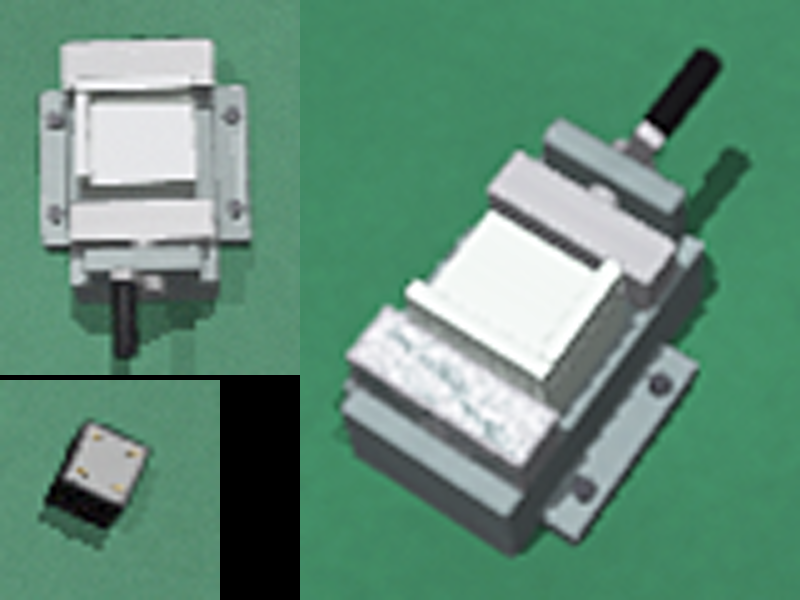

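```bash
python3 - <<'E'
from h import *
np.set_printoptions(precision=4,suppress=True)
T=lambda P:(np.array(P,float)+.5)/5-.5+[225,135]
S=lambda P:(np.array(P,float)+.5-[300,0])/5-.5+[210,200]
def sh(n,uv,z,l):
    X=onz(n,uv,z); print(l,X[:,:2].tolist().__repr__() if 0 else np.round(X[:,:2],4).tolist(),'mean',X.mean(0)[:2])
sh("top",T([(61,42),(213,41),(214,83),(63,86)]),.085,"fixT")
sh("scene",S([(387,308),(560,410),(525,466),(347,355)]),.085,"fixS")
sh("top",T([(72,203),(214,201),(214,238),(72,241)]),.085,"jawT")
sh("scene",S([(515,152),(676,243),(655,280),(488,188)]),.085,"jawS")
sh("top",T([(41,90),(248,88),(250,242),(41,244)]),.014,"ears T")
sh("top",T([(90,103),(195,101),(194,183),(90,185)]),.09,"nest floor")
C=lambda P:(np.array(P,float)+.5-[0,380])/5.5-.5+[350,160]
sh("top",C([(91,420),(154,452),(122,508),(63,478)]),.055,"modT")
t=cv2.imread("pics/top0.png");s=cv2.imread("pics/scene0.png")
for n,im,(x,y,w,h) in(("top",t,(240,186,20,25)),("scene",s,(275,205,25,24))):
    m=(im[y:y+h,x:x+w].max(2)<60).astype(np.uint8)
    k,l,st,ce=cv2.connectedComponentsWithStats(m)
    i=1+np.argmax(st[1:,4]);r=cv2.minAreaRect(np.argwhere(l==i)[:,::-1].astype(np.float32))
    print(n,st[i],ce[i]+[x,y],r)
    if n=="top":ct=ce[i]+[x,y]
    else: cs=ce[i]+[x,y]
print("handle",tri(cs,ct))
# module top scene gray centre
E
```

```text
fixT [[0.6508, 0.0904], [0.6498, -0.0013], [0.6235, -0.0016], [0.6232, 0.0893]] mean [0.6368 0.0442]
fixS [[0.6254, -0.0004], [0.6211, 0.088], [0.649, 0.0906], [0.6521, -0.0007]] mean [0.6369 0.0444]
jawT [[0.5508, 0.0841], [0.5506, -0.0006], [0.528, -0.0002], [0.5276, 0.0842]] mean [0.5393 0.0419]
jawS [[0.5323, -0.0013], [0.5292, 0.0841], [0.5492, 0.0867], [0.554, -0.0001]] mean [0.5412 0.0423]
ears T [[0.6414, 0.1081], [0.6404, -0.0222], [0.5412, -0.0219], [0.5421, 0.1082]] mean [0.5913 0.043 ]
nest floor [[0.6109, 0.0728], [0.6111, 0.0099], [0.5606, 0.0111], [0.5604, 0.073]] mean [0.5858 0.0417]
modT [[0.5783, -0.3024], [0.5595, -0.3368], [0.5279, -0.3173], [0.5454, -0.2852]] mean [ 0.5528 -0.3104]
top [ 7  5  6 16 67] [249.5373 198.209 ] ((9.5, 12.5), (15.0, 5.0), 90.0)
scene [  4   5  15  17 109] [286.3394 217.6881] ((11.365385055541992, 12.673074722290039), (5.963994026184082, 17.80427360534668), 37.87498474121094)
handle [0.4756 0.0518 0.1106]
```

Request:
apply_moves(
  increments=[
    {"wz": 0.9,"hand": -1},
    {"wz": 0.9,"hand": -1},
    {"wz": 0.9,"hand": -1},
    {"wz": 0.88,"hand": -1},
    {"x": 0.28,"y": -1,"hand": -1},
    {"x": 0.28,"y": -1,"hand": -1},
    {"x": 0.28,"y": -1,"hand": -1},
    {"x": 0.28,"y": -1,"hand": -1},
    {"x": 0.28,"y": -1,"hand": -1},
    {"x": 0.28,"y": -1,"hand": -1},
  ],
)

```text
invalid input
```

Request:
apply_moves(
  increments=[
    {"x": 0.28,"y": -1,"hand": -1},
    {"x": 0.28,"y": -1,"hand": -1},
    {"x": 0.28,"y": -1,"hand": -1},
    {"x": 0.28,"y": -1,"hand": -1},
    {"x": 0.28,"y": -1,"hand": -1},
    {"x": 0.28,"y": -1,"hand": -1},
    {"x": 0.28,"y": -1,"hand": -1},
    {"x": 0.28,"y": -1,"hand": -1},
    {"x": 0.28,"y": -1,"hand": -1},
    {"x": 0.28,"y": -1,"hand": -1},
  ],
)

```text
invalid input
```

Request:
apply_moves(
  increments=[
    {"x": 0,"y": 0,"z": 0,"wx": 0,"wy": 0,"wz": 0.9,"hand": -1},
    {"x": 0,"y": 0,"z": 0,"wx": 0,"wy": 0,"wz": 0.9,"hand": -1},
    {"x": 0,"y": 0,"z": 0,"wx": 0,"wy": 0,"wz": 0.9,"hand": -1},
    {"x": 0,"y": 0,"z": 0,"wx": 0,"wy": 0,"wz": 0.88,"hand": -1},
    {"x": 0.28,"y": -1,"z": 0,"wx": 0,"wy": 0,"wz": 0,"hand": -1},
    {"x": 0.28,"y": -1,"z": 0,"wx": 0,"wy": 0,"wz": 0,"hand": -1},
    {"x": 0.28,"y": -1,"z": 0,"wx": 0,"wy": 0,"wz": 0,"hand": -1},
    {"x": 0.28,"y": -1,"z": 0,"wx": 0,"wy": 0,"wz": 0,"hand": -1},
    {"x": 0.28,"y": -1,"z": 0,"wx": 0,"wy": 0,"wz": 0,"hand": -1},
    {"x": 0.28,"y": -1,"z": 0,"wx": 0,"wy": 0,"wz": 0,"hand": -1},
  ],
  squeeze=15,
)

```text
clock: 0.93
ee_pos: [0.3356, -0.4285, 0.2049]
tcp_rot: [-0.0, 1.0, 0.005, -0.0]
wrist_force: [-0.1, 0.2, -8.3]
width: 0.996
grip_force: 0.0
```

Request:
apply_moves(
  increments=[
    {"x": 0.28,"y": -1,"hand": -1},
    {"x": 0.28,"y": -1,"hand": -1},
    {"x": 0.28,"y": -1,"hand": -1},
    {"x": 0.28,"y": -1,"hand": -1},
    {"x": 0.28,"y": -1,"hand": -1},
    {"x": 0.28,"y": -1,"hand": -1},
    {"x": 0.28,"y": -1,"hand": -1},
    {"x": 0.28,"y": -1,"hand": -1},
    {"x": 0.28,"y": -1,"hand": -1},
    {"x": 0.28,"y": -1,"hand": -1},
  ],
  squeeze=15,
)

```text
invalid input
```

Request:
apply_moves(
  increments=[
    {"x": 0.28,"y": -1,"z": 0,"wx": 0,"wy": 0,"wz": 0,"hand": -1},
    {"x": 0.28,"y": -1,"z": 0,"wx": 0,"wy": 0,"wz": 0,"hand": -1},
    {"x": 0.28,"y": -1,"z": 0,"wx": 0,"wy": 0,"wz": 0,"hand": -1},
    {"x": 0.28,"y": -1,"z": 0,"wx": 0,"wy": 0,"wz": 0,"hand": -1},
    {"x": 0.28,"y": -1,"z": 0,"wx": 0,"wy": 0,"wz": 0,"hand": -1},
    {"x": 0.28,"y": -1,"z": 0,"wx": 0,"wy": 0,"wz": 0,"hand": -1},
    {"x": 0.28,"y": -1,"z": 0,"wx": 0,"wy": 0,"wz": 0,"hand": -1},
    {"x": 0.28,"y": -1,"z": 0,"wx": 0,"wy": 0,"wz": 0,"hand": -1},
    {"x": 0.28,"y": -1,"z": 0,"wx": 0,"wy": 0,"wz": 0,"hand": -1},
    {"x": 0.28,"y": -1,"z": 0,"wx": 0,"wy": 0,"wz": 0,"hand": -1},
  ],
)

```text
clock: 1.77
ee_pos: [0.4164, -0.1278, 0.2051]
tcp_rot: [-0.0, 1.0, 0.005, -0.001]
wrist_force: [-0.1, -0.3, -8.3]
width: 1.0
grip_force: 0.0
```

Request:
apply_moves(
  increments=[
    {"x": 0.28,"y": -1,"z": 0,"wx": 0,"wy": 0,"wz": 0,"hand": -1},
    {"x": 0.28,"y": -1,"z": 0,"wx": 0,"wy": 0,"wz": 0,"hand": -1},
    {"x": 0.28,"y": -1,"z": 0,"wx": 0,"wy": 0,"wz": 0,"hand": -1},
    {"x": 0.28,"y": -1,"z": 0,"wx": 0,"wy": 0,"wz": 0,"hand": -1},
    {"x": 0.28,"y": -1,"z": 0,"wx": 0,"wy": 0,"wz": 0,"hand": -1},
    {"x": 0.2,"y": -0.8,"z": 0,"wx": 0,"wy": 0,"wz": 0,"hand": -1},
    {"x": 0,"y": 0,"z": 0.5,"wx": 0,"wy": 0,"wz": 0,"hand": -1},
    {"x": 0,"y": 0,"z": 0.5,"wx": 0,"wy": 0,"wz": 0,"hand": -1},
    {"x": 0,"y": 0,"z": 0,"wx": 0,"wy": 0,"wz": 0,"hand": -1},
    {"x": 0,"y": 0,"z": 0,"wx": 0,"wy": 0,"wz": 0,"hand": -1},
  ],
)

```text
clock: 2.6
ee_pos: [0.4623, 0.0449, 0.1749]
tcp_rot: [0.0, 1.0, 0.005, -0.001]
wrist_force: [-0.4, 0.7, -7.9]
width: 1.001
grip_force: 0.0
```

Request:
apply_moves(
  increments=[
    {"x": 0.18,"y": -0.2,"z": 0.5,"wx": 0,"wy": 0,"wz": 0,"hand": -1},
    {"x": 0.18,"y": 0,"z": 0.6,"wx": 0,"wy": 0,"wz": 0,"hand": -1},
    {"x": 0,"y": 0,"z": 0.6,"wx": 0,"wy": 0,"wz": 0,"hand": -1},
    {"x": 0,"y": 0,"z": 0.6,"wx": 0,"wy": 0,"wz": 0,"hand": -1},
    {"x": 0,"y": 0,"z": 0.5,"wx": 0,"wy": 0,"wz": 0,"hand": -1},
    {"x": 0,"y": 0,"z": 0,"wx": 0,"wy": 0,"wz": 0,"hand": 1},
    {"x": 0,"y": 0,"z": 0,"wx": 0,"wy": 0,"wz": 0,"hand": 1},
    {"x": 0,"y": 0,"z": 0,"wx": 0,"wy": 0,"wz": 0,"hand": 1},
    {"x": 0,"y": 0,"z": 0,"wx": 0,"wy": 0,"wz": 0,"hand": 1},
    {"x": 0,"y": 0,"z": 0,"wx": 0,"wy": 0,"wz": 0,"hand": 1},
  ],
  squeeze=15,
)

```text
clock: 3.43
ee_pos: [0.4745, 0.0512, 0.0925]
tcp_rot: [-0.0, 1.0, 0.005, 0.001]
wrist_force: [-0.4, 0.8, -8.1]
width: 0.684
grip_force: 0.0
```

Request:
apply_moves(
  increments=[
    {"x": 0,"y": 0,"z": 0,"wx": 0,"wy": 0,"wz": 0,"hand": 1},
    {"x": 0,"y": 0,"z": 0,"wx": 0,"wy": 0,"wz": 0,"hand": 1},
    {"x": 0,"y": 0,"z": 0,"wx": 0,"wy": 0,"wz": 0,"hand": 1},
    {"x": 0,"y": 0,"z": 0,"wx": 0,"wy": 0,"wz": 0,"hand": 1},
    {"x": 0,"y": 0,"z": 0,"wx": 0,"wy": 0,"wz": 0,"hand": 1},
    {"x": 0,"y": 0,"z": 0,"wx": 0,"wy": 0,"wz": 0,"hand": 1},
    {"x": 0,"y": 0,"z": 0,"wx": 0,"wy": 0,"wz": 0,"hand": 1},
    {"x": 0,"y": 0,"z": 0,"wx": 0,"wy": 0,"wz": 0,"hand": 1},
    {"x": 0,"y": 0,"z": 0,"wx": 0,"wy": 0,"wz": 0,"hand": 1},
    {"x": 0,"y": 0,"z": 0,"wx": 0,"wy": 0,"wz": 0,"hand": 1},
  ],
)

```text
clock: 4.27
ee_pos: [0.4738, 0.0513, 0.0915]
tcp_rot: [-0.0, 1.0, 0.005, -0.0]
wrist_force: [-0.0, 0.7, -8.7]
width: 0.155
grip_force: 15.0
```

```bash
python3 - <<'E'
from h import *
s=vision.camera("scene"); cv2.imwrite("pics/grip.png",cv2.resize(s[150:300,180:330],(600,600),interpolation=cv2.INTER_CUBIC)[:,:,::-1])
st=env.read_state(); print(st["ee_pos"],st["wrist_force"],st["width"],st["moment"])
E
```

```text
[0.47382885 0.05129042 0.09149426] [-0.53138304  0.54260834 -8.32651609] 0.15506095441237278 [0.66487174 0.23418986 0.01492776]
```

View pics/grip.png

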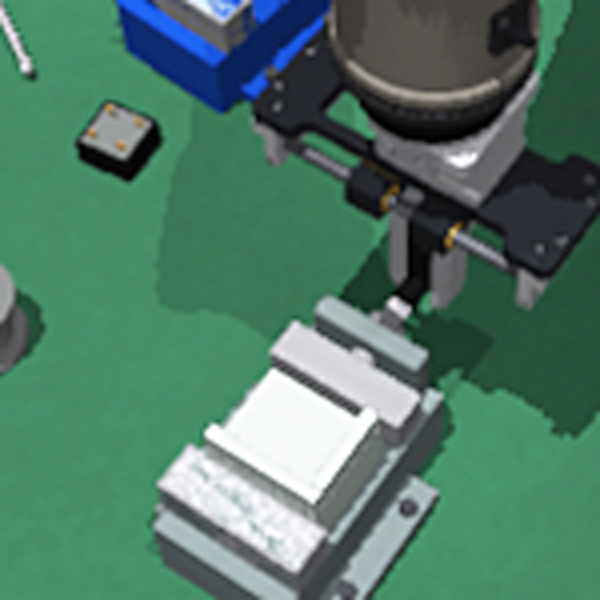

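Handle gripped (opening 14.6 mm), between the fingers at crop (420,270). Next I'll compute the circle increments.

```bash
python3 - <<'E'
import numpy as np
f=1.295+np.arange(51)*0.155
for i in range(5):
    a=f[i*10:i*10+11]; print(i,a[-1].round(2),[(round(float(y),2),round(float(z),2)) for y,z in zip(-np.diff(np.cos(a))*1.2,-np.diff(np.sin(a))*1.2)])
E
```

```text
0 2.84 [(0.18, -0.04), (0.19, -0.01), (0.18, 0.02), (0.18, 0.05), (0.17, 0.08), (0.16, 0.1), (0.14, 0.12), (0.12, 0.14), (0.09, 0.16), (0.07, 0.17)]
1 4.39 [(0.04, 0.18), (0.01, 0.19), (-0.02, 0.19), (-0.05, 0.18), (-0.07, 0.17), (-0.1, 0.16), (-0.12, 0.14), (-0.14, 0.12), (-0.16, 0.1), (-0.17, 0.07)]
2 5.94 [(-0.18, 0.04), (-0.19, 0.02), (-0.19, -0.01), (-0.18, -0.04), (-0.17, -0.07), (-0.16, -0.09), (-0.14, -0.12), (-0.12, -0.14), (-0.1, -0.16), (-0.08, -0.17)]
3 7.5 [(-0.05, -0.18), (-0.02, -0.18), (0.01, -0.19), (0.04, -0.18), (0.07, -0.17), (0.09, -0.16), (0.12, -0.15), (0.14, -0.13), (0.15, -0.1), (0.17, -0.08)]
4 9.04 [(0.18, -0.05), (0.18, -0.02), (0.19, 0.01), (0.18, 0.03), (0.18, 0.06), (0.16, 0.09), (0.15, 0.11), (0.13, 0.13), (0.11, 0.15), (0.08, 0.17)]
```

Request:
apply_moves(
  increments=[
    {"x": 0,"y": 0.18,"z": -0.04,"wx": 0,"wy": 0,"wz": 0,"hand": 1},
    {"x": 0,"y": 0.19,"z": -0.01,"wx": 0,"wy": 0,"wz": 0,"hand": 1},
    {"x": 0,"y": 0.18,"z": 0.02,"wx": 0,"wy": 0,"wz": 0,"hand": 1},
    {"x": 0,"y": 0.18,"z": 0.05,"wx": 0,"wy": 0,"wz": 0,"hand": 1},
    {"x": 0,"y": 0.17,"z": 0.08,"wx": 0,"wy": 0,"wz": 0,"hand": 1},
    {"x": 0,"y": 0.16,"z": 0.1,"wx": 0,"wy": 0,"wz": 0,"hand": 1},
    {"x": 0,"y": 0.14,"z": 0.12,"wx": 0,"wy": 0,"wz": 0,"hand": 1},
    {"x": 0,"y": 0.12,"z": 0.14,"wx": 0,"wy": 0,"wz": 0,"hand": 1},
    {"x": 0,"y": 0.09,"z": 0.16,"wx": 0,"wy": 0,"wz": 0,"hand": 1},
    {"x": 0,"y": 0.07,"z": 0.17,"wx": 0,"wy": 0,"wz": 0,"hand": 1},
  ],
  squeeze=20,
)

```text
clock: 5.15
ee_pos: [0.4747, 0.007, 0.0678]
tcp_rot: [-0.0, 1.0, 0.005, 0.0]
wrist_force: [2.4, 10.4, -9.5]
width: 0.151
grip_force: 20.0
```

Request:
apply_moves(
  increments=[
    {"x": 0,"y": 0.01,"z": 0.18,"wx": 0,"wy": 0,"wz": 0,"hand": 1},
    {"x": 0,"y": -0.02,"z": 0.19,"wx": 0,"wy": 0,"wz": 0,"hand": 1},
    {"x": 0,"y": -0.02,"z": 0.19,"wx": 0,"wy": 0,"wz": 0,"hand": 1},
    {"x": 0,"y": -0.05,"z": 0.18,"wx": 0,"wy": 0,"wz": 0,"hand": 1},
    {"x": 0,"y": -0.07,"z": 0.17,"wx": 0,"wy": 0,"wz": 0,"hand": 1},
    {"x": 0,"y": 0,"z": 0,"wx": 0,"wy": 0,"wz": 0,"hand": 1},
    {"x": 0,"y": 0,"z": 0,"wx": 0,"wy": 0,"wz": 0,"hand": 1},
    {"x": 0,"y": 0,"z": 0,"wx": 0,"wy": 0,"wz": 0,"hand": 1},
    {"x": 0,"y": 0,"z": 0,"wx": 0,"wy": 0,"wz": 0,"hand": 1},
    {"x": 0,"y": 0,"z": 0,"wx": 0,"wy": 0,"wz": 0,"hand": 1},
  ],
)

```text
clock: 5.98
ee_pos: [0.4743, 0.01, 0.0403]
tcp_rot: [0.0, 1.0, 0.005, -0.0]
wrist_force: [3.9, -4.9, -13.6]
width: 0.149
grip_force: 20.0
```

```bash
python3 - <<'E'
from h import *
s=vision.camera("scene"); cv2.imwrite("pics/g2.png",cv2.resize(s[150:300,180:330],(600,600),interpolation=cv2.INTER_CUBIC)[:,:,::-1])
st=env.read_state(); print(st["ee_pos"],st["wrist_force"],st["width"],st["moment"])
E
```

```text
[0.47432699 0.00997074 0.04026171] [  3.58745616  -5.04486175 -12.35472742] 0.15187803461350333 [-0.82900383 -0.5902621   0.01976012]
```

View pics/g2.png

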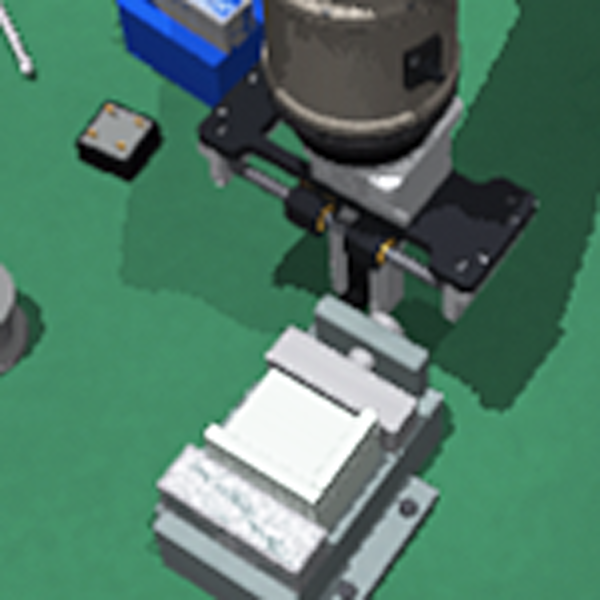

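Request:
apply_moves(
  increments=[
    {"x": 0,"y": -0.09,"z": 0.17,"wx": 0,"wy": 0,"wz": 0,"hand": 1},
    {"x": 0,"y": -0.11,"z": 0.15,"wx": 0,"wy": 0,"wz": 0,"hand": 1},
    {"x": 0,"y": -0.14,"z": 0.12,"wx": 0,"wy": 0,"wz": 0,"hand": 1},
    {"x": 0,"y": -0.16,"z": 0.1,"wx": 0,"wy": 0,"wz": 0,"hand": 1},
    {"x": 0,"y": -0.17,"z": 0.07,"wx": 0,"wy": 0,"wz": 0,"hand": 1},
    {"x": 0,"y": -0.18,"z": 0.04,"wx": 0,"wy": 0,"wz": 0,"hand": 1},
    {"x": 0,"y": -0.19,"z": 0.02,"wx": 0,"wy": 0,"wz": 0,"hand": 1},
    {"x": 0,"y": -0.19,"z": -0.01,"wx": 0,"wy": 0,"wz": 0,"hand": 1},
    {"x": 0,"y": -0.18,"z": -0.04,"wx": 0,"wy": 0,"wz": 0,"hand": 1},
    {"x": 0,"y": -0.17,"z": -0.07,"wx": 0,"wy": 0,"wz": 0,"hand": 1},
  ],
)

```text
clock: 6.87
ee_pos: [0.474, 0.0584, 0.0244]
tcp_rot: [0.001, 1.0, 0.005, 0.0]
wrist_force: [0.5, -10.4, 5.4]
width: 0.152
grip_force: 20.0
```

Request:
apply_moves(
  increments=[
    {"x": 0,"y": -0.16,"z": -0.11,"wx": 0,"wy": 0,"wz": 0,"hand": 1},
    {"x": 0,"y": -0.14,"z": -0.14,"wx": 0,"wy": 0,"wz": 0,"hand": 1},
    {"x": 0,"y": -0.12,"z": -0.14,"wx": 0,"wy": 0,"wz": 0,"hand": 1},
    {"x": 0,"y": -0.1,"z": -0.16,"wx": 0,"wy": 0,"wz": 0,"hand": 1},
    {"x": 0,"y": -0.08,"z": -0.17,"wx": 0,"wy": 0,"wz": 0,"hand": 1},
    {"x": 0,"y": -0.05,"z": -0.18,"wx": 0,"wy": 0,"wz": 0,"hand": 1},
    {"x": 0,"y": -0.02,"z": -0.18,"wx": 0,"wy": 0,"wz": 0,"hand": 1},
    {"x": 0,"y": 0.01,"z": -0.19,"wx": 0,"wy": 0,"wz": 0,"hand": 1},
    {"x": 0,"y": 0.04,"z": -0.18,"wx": 0,"wy": 0,"wz": 0,"hand": 1},
    {"x": 0,"y": 0.07,"z": -0.17,"wx": 0,"wy": 0,"wz": 0,"hand": 1},
  ],
)

```text
clock: 7.7
ee_pos: [0.4733, 0.0743, 0.0725]
tcp_rot: [0.001, 1.0, 0.005, -0.0]
wrist_force: [7.1, -8.2, -15.8]
width: 0.153
grip_force: 20.0
```

Request:
apply_moves(
  increments=[
    {"x": 0,"y": 0.1,"z": -0.16,"wx": 0,"wy": 0,"wz": 0,"hand": 1},
    {"x": 0,"y": 0.13,"z": -0.15,"wx": 0,"wy": 0,"wz": 0,"hand": 1},
    {"x": 0,"y": 0.14,"z": -0.13,"wx": 0,"wy": 0,"wz": 0,"hand": 1},
    {"x": 0,"y": 0.15,"z": -0.1,"wx": 0,"wy": 0,"wz": 0,"hand": 1},
    {"x": 0,"y": 0,"z": 0,"wx": 0,"wy": 0,"wz": 0,"hand": 1},
    {"x": 0,"y": 0,"z": 0,"wx": 0,"wy": 0,"wz": 0,"hand": 1},
    {"x": 0,"y": 0,"z": 0,"wx": 0,"wy": 0,"wz": 0,"hand": 1},
    {"x": 0,"y": 0,"z": 0,"wx": 0,"wy": 0,"wz": 0,"hand": 1},
    {"x": 0,"y": 0,"z": 0,"wx": 0,"wy": 0,"wz": 0,"hand": 1},
    {"x": 0,"y": 0,"z": 0,"wx": 0,"wy": 0,"wz": 0,"hand": 1},
  ],
)

```text
clock: 8.53
ee_pos: [0.4736, 0.0593, 0.0884]
tcp_rot: [0.0, 1.0, 0.005, -0.0]
wrist_force: [5.8, -4.4, -14.4]
width: 0.154
grip_force: 20.0
```

Request:
apply_moves(
  increments=[
    {"x": 0,"y": 0.05,"z": -0.01,"wx": 0,"wy": 0,"wz": 0,"hand": 1},
    {"x": 0,"y": 0.05,"z": -0.01,"wx": 0,"wy": 0,"wz": 0,"hand": 1},
    {"x": 0,"y": 0.04,"z": -0.01,"wx": 0,"wy": 0,"wz": 0,"hand": 1},
    {"x": 0,"y": 0,"z": 0,"wx": 0,"wy": 0,"wz": 0,"hand": 1},
    {"x": 0,"y": 0,"z": 0,"wx": 0,"wy": 0,"wz": 0,"hand": 1},
    {"x": 0,"y": 0,"z": 0,"wx": 0,"wy": 0,"wz": 0,"hand": 1},
    {"x": 0,"y": 0,"z": 0,"wx": 0,"wy": 0,"wz": 0,"hand": 1},
    {"x": 0,"y": 0,"z": 0,"wx": 0,"wy": 0,"wz": 0,"hand": 1},
    {"x": 0,"y": 0,"z": 0,"wx": 0,"wy": 0,"wz": 0,"hand": 1},
    {"x": 0,"y": 0,"z": 0,"wx": 0,"wy": 0,"wz": 0,"hand": 1},
  ],
)

```text
clock: 9.37
ee_pos: [0.4737, 0.0556, 0.0898]
tcp_rot: [-0.0, 1.0, 0.005, -0.0]
wrist_force: [-1.0, 5.4, -2.4]
width: 0.155
grip_force: 20.0
```

Request:
apply_moves(
  increments=[
    {"x": 0,"y": 0.02,"z": 0,"wx": 0,"wy": 0,"wz": 0,"hand": 1},
    {"x": 0,"y": 0.01,"z": 0,"wx": 0,"wy": 0,"wz": 0,"hand": 1},
    {"x": 0,"y": 0.01,"z": 0,"wx": 0,"wy": 0,"wz": 0,"hand": 1},
    {"x": 0,"y": 0,"z": 0,"wx": 0,"wy": 0,"wz": 0,"hand": 1},
    {"x": 0,"y": 0,"z": 0,"wx": 0,"wy": 0,"wz": 0,"hand": 1},
    {"x": 0,"y": 0,"z": 0,"wx": 0,"wy": 0,"wz": 0,"hand": 1},
    {"x": 0,"y": 0,"z": 0,"wx": 0,"wy": 0,"wz": 0,"hand": 1},
    {"x": 0,"y": 0,"z": 0,"wx": 0,"wy": 0,"wz": 0,"hand": 1},
    {"x": 0,"y": 0,"z": 0,"wx": 0,"wy": 0,"wz": 0,"hand": 1},
    {"x": 0,"y": 0,"z": 0,"wx": 0,"wy": 0,"wz": 0,"hand": 1},
  ],
)

```text
clock: 10.2
ee_pos: [0.4737, 0.0547, 0.09]
tcp_rot: [-0.0, 1.0, 0.005, -0.0]
wrist_force: [-3.4, 6.4, 2.2]
width: 0.151
grip_force: 20.0
```

Request:
apply_moves(
  increments=[
    {"x": 0,"y": 0.03,"z": -0.01,"wx": 0,"wy": 0,"wz": 0,"hand": 1},
    {"x": 0,"y": 0.03,"z": -0.01,"wx": 0,"wy": 0,"wz": 0,"hand": 1},
    {"x": 0,"y": 0,"z": 0,"wx": 0,"wy": 0,"wz": 0,"hand": 1},
    {"x": 0,"y": 0,"z": 0,"wx": 0,"wy": 0,"wz": 0,"hand": 1},
    {"x": 0,"y": 0,"z": 0,"wx": 0,"wy": 0,"wz": 0,"hand": 1},
    {"x": 0,"y": 0,"z": 0,"wx": 0,"wy": 0,"wz": 0,"hand": 1},
    {"x": 0,"y": 0,"z": 0,"wx": 0,"wy": 0,"wz": 0,"hand": 1},
    {"x": 0,"y": 0,"z": 0,"wx": 0,"wy": 0,"wz": 0,"hand": 1},
    {"x": 0,"y": 0,"z": 0,"wx": 0,"wy": 0,"wz": 0,"hand": 1},
    {"x": 0,"y": 0,"z": 0,"wx": 0,"wy": 0,"wz": 0,"hand": 1},
  ],
)

```text
clock: 11.03
ee_pos: [0.4737, 0.0528, 0.0906]
tcp_rot: [-0.0, 1.0, 0.005, -0.0]
wrist_force: [-4.4, 5.9, 4.5]
width: 0.155
grip_force: 20.0
```

```bash
python3 - <<'E'
from h import *
s=vision.camera("scene"); cv2.imwrite("pics/g3.png",cv2.resize(s[190:300,205:315],(600,600),interpolation=cv2.INTER_CUBIC)[:,:,::-1])
st=env.read_state(); print(st["ee_pos"],st["wrist_force"],st["width"],st["moment"])
E
```

```text
[0.47372403 0.05277297 0.09065508] [-4.79838013  4.9811417   3.87298744] 0.15595845337816544 [1.77426372 1.21002396 0.01473014]
```

View pics/g3.png

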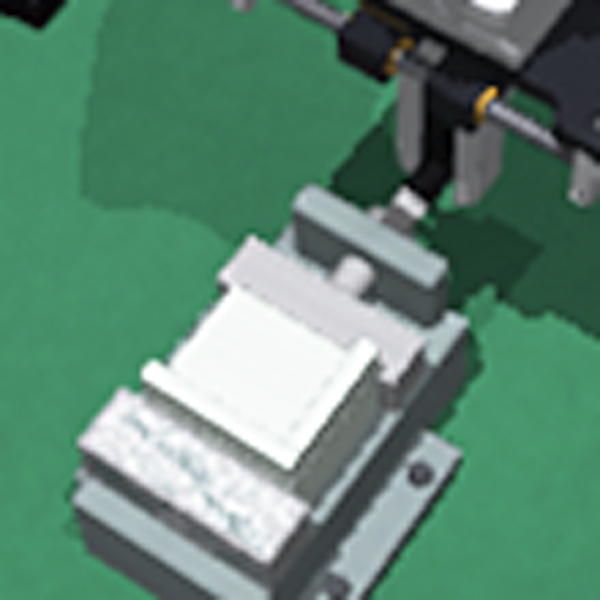

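The jaw at (320,310) is now touching the nest. I'll push on to tighten it.

Request:
apply_moves(
  increments=[
    {"x": 0,"y": 0.04,"z": -0.02,"wx": 0,"wy": 0,"wz": 0,"hand": 1},
    {"x": 0,"y": 0.04,"z": -0.02,"wx": 0,"wy": 0,"wz": 0,"hand": 1},
    {"x": 0,"y": 0.02,"z": 0,"wx": 0,"wy": 0,"wz": 0,"hand": 1},
    {"x": 0,"y": 0,"z": 0,"wx": 0,"wy": 0,"wz": 0,"hand": 1},
    {"x": 0,"y": 0,"z": 0,"wx": 0,"wy": 0,"wz": 0,"hand": 1},
    {"x": 0,"y": 0,"z": 0,"wx": 0,"wy": 0,"wz": 0,"hand": 1},
    {"x": 0,"y": 0,"z": 0,"wx": 0,"wy": 0,"wz": 0,"hand": 1},
    {"x": 0,"y": 0,"z": 0,"wx": 0,"wy": 0,"wz": 0,"hand": 1},
    {"x": 0,"y": 0,"z": 0,"wx": 0,"wy": 0,"wz": 0,"hand": 1},
    {"x": 0,"y": 0,"z": 0,"wx": 0,"wy": 0,"wz": 0,"hand": 1},
  ],
)

```text
clock: 11.92
ee_pos: [0.4738, 0.0497, 0.0917]
tcp_rot: [-0.0, 1.0, 0.005, -0.0]
wrist_force: [-3.0, 5.9, 0.1]
width: 0.147
grip_force: 20.0
```

Request:
apply_moves(
  increments=[
    {"x": 0,"y": 0.05,"z": -0.01,"wx": 0,"wy": 0,"wz": 0,"hand": 1},
    {"x": 0,"y": 0.05,"z": -0.01,"wx": 0,"wy": 0,"wz": 0,"hand": 1},
    {"x": 0,"y": 0.05,"z": 0,"wx": 0,"wy": 0,"wz": 0,"hand": 1},
    {"x": 0,"y": 0,"z": 0,"wx": 0,"wy": 0,"wz": 0,"hand": 1},
    {"x": 0,"y": 0,"z": 0,"wx": 0,"wy": 0,"wz": 0,"hand": 1},
    {"x": 0,"y": 0,"z": 0,"wx": 0,"wy": 0,"wz": 0,"hand": 1},
    {"x": 0,"y": 0,"z": 0,"wx": 0,"wy": 0,"wz": 0,"hand": 1},
    {"x": 0,"y": 0,"z": 0,"wx": 0,"wy": 0,"wz": 0,"hand": 1},
    {"x": 0,"y": 0,"z": 0,"wx": 0,"wy": 0,"wz": 0,"hand": 1},
    {"x": 0,"y": 0,"z": 0,"wx": 0,"wy": 0,"wz": 0,"hand": 1},
  ],
)

```text
clock: 12.75
ee_pos: [0.4739, 0.0454, 0.0924]
tcp_rot: [-0.0, 1.0, 0.005, 0.0]
wrist_force: [-2.4, 7.4, 1.0]
width: 0.154
grip_force: 20.0
```

Request:
apply_moves(
  increments=[
    {"x": 0,"y": 0.05,"z": -0.01,"wx": 0,"wy": 0,"wz": 0,"hand": 1},
    {"x": 0,"y": 0.05,"z": -0.01,"wx": 0,"wy": 0,"wz": 0,"hand": 1},
    {"x": 0,"y": 0.05,"z": 0,"wx": 0,"wy": 0,"wz": 0,"hand": 1},
    {"x": 0,"y": 0,"z": 0,"wx": 0,"wy": 0,"wz": 0,"hand": 1},
    {"x": 0,"y": 0,"z": 0,"wx": 0,"wy": 0,"wz": 0,"hand": 1},
    {"x": 0,"y": 0,"z": 0,"wx": 0,"wy": 0,"wz": 0,"hand": 1},
    {"x": 0,"y": 0,"z": 0,"wx": 0,"wy": 0,"wz": 0,"hand": 1},
    {"x": 0,"y": 0,"z": 0,"wx": 0,"wy": 0,"wz": 0,"hand": 1},
    {"x": 0,"y": 0,"z": 0,"wx": 0,"wy": 0,"wz": 0,"hand": 1},
    {"x": 0,"y": 0,"z": 0,"wx": 0,"wy": 0,"wz": 0,"hand": 1},
  ],
)

```text
clock: 13.58
ee_pos: [0.474, 0.0412, 0.0928]
tcp_rot: [-0.0, 1.0, 0.005, 0.0]
wrist_force: [-1.8, 8.6, -6.3]
width: 0.155
grip_force: 20.0
```

```bash
python3 - <<'E'
from h import *
s=vision.camera("scene"); cv2.imwrite("pics/g4.png",cv2.resize(s[190:260,245:315],(600,600),interpolation=cv2.INTER_CUBIC)[:,:,::-1])
st=env.read_state(); print(st["ee_pos"],st["wrist_force"],st["width"],st["moment"])
E
```

```text
[0.47395097 0.04118886 0.09272435] [-1.5851713   8.35847489 -5.18882549] 0.1479536899672475 [2.39769854 0.37661873 0.05311679]
```

View pics/g4.png

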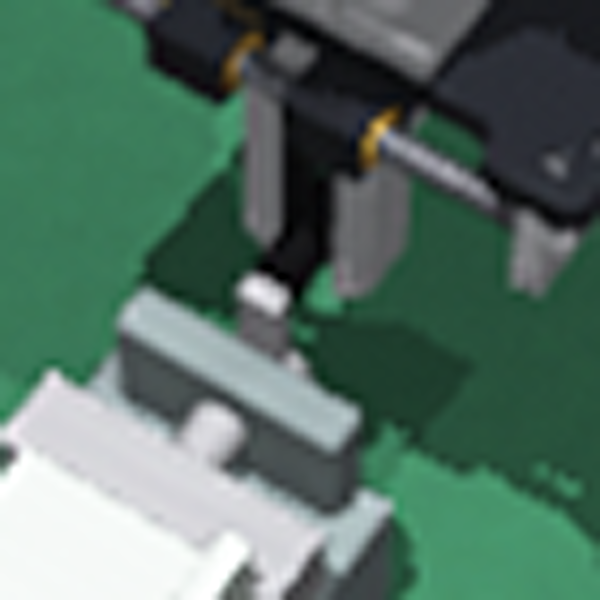

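Request:
apply_moves(
  increments=[
    {"x": 0,"y": 0.05,"z": 0,"wx": 0,"wy": 0,"wz": 0,"hand": 1},
    {"x": 0,"y": 0.05,"z": 0,"wx": 0,"wy": 0,"wz": 0,"hand": 1},
    {"x": 0,"y": 0,"z": 0,"wx": 0,"wy": 0,"wz": 0,"hand": 1},
    {"x": 0,"y": 0,"z": 0,"wx": 0,"wy": 0,"wz": 0,"hand": 1},
    {"x": 0,"y": 0,"z": 0,"wx": 0,"wy": 0,"wz": 0,"hand": 1},
    {"x": 0,"y": 0,"z": 0,"wx": 0,"wy": 0,"wz": 0,"hand": 1},
    {"x": 0,"y": 0,"z": 0,"wx": 0,"wy": 0,"wz": 0,"hand": 1},
    {"x": 0,"y": 0,"z": 0,"wx": 0,"wy": 0,"wz": 0,"hand": 1},
    {"x": 0,"y": 0,"z": 0,"wx": 0,"wy": 0,"wz": 0,"hand": 1},
    {"x": 0,"y": 0,"z": 0,"wx": 0,"wy": 0,"wz": 0,"hand": 1},
  ],
)

```text
clock: 14.47
ee_pos: [0.4741, 0.0385, 0.0927]
tcp_rot: [-0.001, 1.0, 0.005, 0.0]
wrist_force: [-1.0, 9.5, -5.8]
width: 0.152
grip_force: 20.0
```

Request:
apply_moves(
  increments=[
    {"x": 0,"y": 0,"z": 0,"wx": 0,"wy": 0,"wz": 0,"hand": 0.3},
    {"x": 0,"y": 0,"z": 0,"wx": 0,"wy": 0,"wz": 0,"hand": 0.3},
    {"x": 0,"y": 0,"z": 0,"wx": 0,"wy": 0,"wz": 0,"hand": 0.3},
    {"x": 0,"y": 0,"z": 0,"wx": 0,"wy": 0,"wz": 0,"hand": 0.3},
    {"x": 0,"y": 0,"z": -0.5,"wx": 0,"wy": 0,"wz": 0,"hand": -0.3},
    {"x": 0,"y": 0,"z": -1,"wx": 0,"wy": 0,"wz": 0,"hand": -0.3},
    {"x": 0,"y": 0,"z": -1,"wx": 0,"wy": 0,"wz": 0,"hand": -0.3},
    {"x": 0,"y": 0,"z": -0.8,"wx": 0,"wy": 0,"wz": 0,"hand": -0.3},
    {"x": 0,"y": 0,"z": -0.4,"wx": 0,"wy": 0,"wz": 0,"hand": -0.3},
    {"x": 0,"y": 0,"z": 0,"wx": 0,"wy": 0,"wz": 0,"hand": -0.3},
  ],
)

```text
clock: 15.3
ee_pos: [0.4751, 0.0369, 0.206]
tcp_rot: [0.0, 1.0, 0.005, 0.002]
wrist_force: [-0.6, 0.3, -8.5]
width: 0.651
grip_force: 0.0
```

```bash
python3 - <<'E'
from h import *
np.set_printoptions(precision=4,suppress=True)
t=cv2.imread("pics/top0.png")
print("spool",onz("top",[(327,158)],.048),"low",onz("top",[(335,210)],.022))
ims={n:vision.camera(n)[:,:,::-1] for n in("top","scene")}
for n in ims: cv2.imwrite(f"pics/{n}5.png",ims[n])
for n,(x,y,w,h) in(("top",(355,163,28,28)),("scene",(138,172,28,32))):
    im=cv2.imread(f"pics/{n}0.png")[y:y+h,x:x+w]; hsv=cv2.cvtColor(im,cv2.COLOR_BGR2HSV)
    m=((hsv[...,1]<70)&(hsv[...,2]>100)).astype(np.uint8)
    m=cv2.morphologyEx(m,cv2.MORPH_CLOSE,np.ones((3,3)))
    px=np.argwhere(m)[:,::-1]+[x,y]; X=onz(n,px,.055)[:,:2]
    r=cv2.minAreaRect((X*1000).astype(np.float32)); print(n,len(px),X.mean(0),r, np.radians(r[2]))
print(env.read_state()["ee_pos"])
E
```

```text
spool [[ 0.6097 -0.1841  0.048 ]] low [[ 0.4516 -0.2058  0.022 ]]
top 134 [ 0.5534 -0.3096] ((553.263427734375, -309.4039001464844), (35.98207473754883, 35.37287139892578), 64.53386688232422) 1.1263284561402855
scene 146 [ 0.5553 -0.3105] ((555.3359985351562, -310.8855895996094), (34.28691864013672, 32.57841110229492), 63.88371658325195) 1.1149811927886488
[0.4737 0.0368 0.2032]
```

Request:
apply_moves(
  increments=[
    {"x": 0.22,"y": 0.97,"z": 0,"wx": 0,"wy": 0,"wz": 0,"hand": -0.3},
    {"x": 0.22,"y": 0.97,"z": 0,"wx": 0,"wy": 0,"wz": 0,"hand": -0.3},
    {"x": 0.22,"y": 0.97,"z": 0,"wx": 0,"wy": 0,"wz": 0,"hand": -0.3},
    {"x": 0.22,"y": 0.97,"z": 0,"wx": 0,"wy": 0,"wz": 0,"hand": -0.3},
    {"x": 0.22,"y": 0.97,"z": 0,"wx": 0,"wy": 0,"wz": 0,"hand": -0.3},
    {"x": 0.22,"y": 0.97,"z": 0,"wx": 0,"wy": 0,"wz": 0,"hand": -0.3},
    {"x": 0.22,"y": 0.97,"z": 0,"wx": 0,"wy": 0,"wz": 0,"hand": -0.3},
    {"x": 0.22,"y": 0.97,"z": 0,"wx": 0,"wy": 0,"wz": 0,"hand": -0.3},
    {"x": 0.22,"y": 0.97,"z": 0,"wx": 0,"wy": 0,"wz": 0,"hand": -0.3},
    {"x": 0.22,"y": 0.97,"z": 0,"wx": 0,"wy": 0,"wz": 0,"hand": -0.3},
  ],
)

```text
clock: 16.23
ee_pos: [0.5421, -0.2544, 0.2015]
tcp_rot: [-0.0, 1.0, 0.005, -0.001]
wrist_force: [-0.1, 0.5, -8.5]
width: 0.653
grip_force: 0.0
```

Request:
apply_moves(
  increments=[
    {"x": 0.21,"y": 0.97,"z": 0,"wx": 0,"wy": 0,"wz": 0,"hand": -0.3},
    {"x": 0.21,"y": 0.97,"z": 0,"wx": 0,"wy": 0,"wz": 0,"hand": -0.3},
    {"x": 0,"y": 0,"z": 0,"wx": 0,"wy": 0,"wz": 1,"hand": -0.3},
    {"x": 0,"y": 0,"z": 0,"wx": 0,"wy": 0,"wz": 1,"hand": -0.3},
    {"x": 0,"y": 0,"z": 0,"wx": 0,"wy": 0,"wz": 1,"hand": -0.3},
    {"x": 0,"y": 0,"z": 0,"wx": 0,"wy": 0,"wz": 1,"hand": -0.3},
    {"x": 0,"y": 0,"z": 1,"wx": 0,"wy": 0,"wz": 0,"hand": -0.3},
    {"x": 0,"y": 0,"z": 1,"wx": 0,"wy": 0,"wz": 0,"hand": -0.3},
    {"x": 0,"y": 0,"z": 0,"wx": 0,"wy": 0,"wz": 0,"hand": -0.3},
    {"x": 0,"y": 0,"z": 0,"wx": 0,"wy": 0,"wz": 0,"hand": -0.3},
  ],
)

```text
clock: 17.07
ee_pos: [0.5546, -0.3104, 0.1414]
tcp_rot: [-0.0, 0.973, -0.233, -0.003]
wrist_force: [0.7, -0.8, -7.4]
width: 0.647
grip_force: 0.0
```

```bash
python3 - <<'E'
from h import *
np.set_printoptions(precision=4,suppress=True)
s=vision.camera("scene");t=vision.camera("top")
cv2.imwrite("pics/s6.png",s[:,:,::-1]);cv2.imwrite("pics/t6.png",t[:,:,::-1])
o=np.hstack([cv2.resize(t[120:210,215:305],(400,400),interpolation=cv2.INTER_CUBIC),cv2.resize(s[130:230,110:210],(400,400),interpolation=cv2.INTER_CUBIC)])
cv2.imwrite("pics/six.png",o[:,:,::-1])
st=env.read_state();print(st["ee_pos"],st["tcp_rot"])
E
```

```text
[ 0.5564 -0.3113  0.1443] [ 0.0001  0.9725 -0.2328 -0.    ]
```

View pics/six.png

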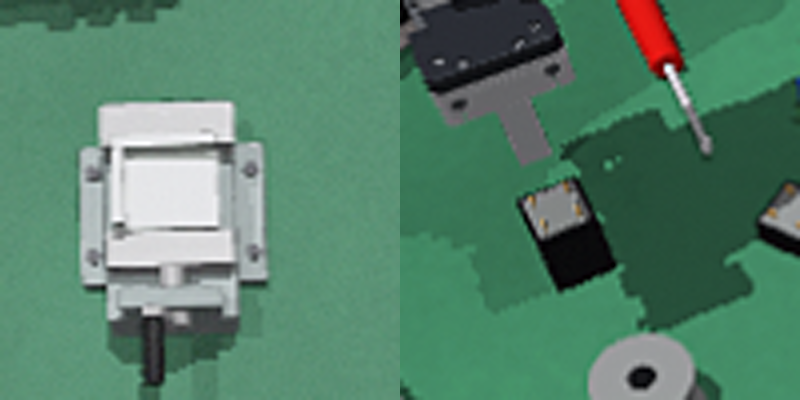

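The nest is clamped between both jaws (left half, around (170,190)), and the gripper is above the module at (555,210) in the right half. Next I'll descend and grip.

Request:
apply_moves(
  increments=[
    {"x": 0,"y": 0,"z": 0.9,"wx": 0,"wy": 0,"wz": 0,"hand": -0.3},
    {"x": 0,"y": 0,"z": 0.9,"wx": 0,"wy": 0,"wz": 0,"hand": -0.3},
    {"x": 0,"y": 0,"z": 0.9,"wx": 0,"wy": 0,"wz": 0,"hand": -0.3},
    {"x": 0,"y": 0,"z": 0.8,"wx": 0,"wy": 0,"wz": 0,"hand": -0.3},
    {"x": 0,"y": 0,"z": 0.5,"wx": 0,"wy": 0,"wz": 0,"hand": -0.3},
    {"x": 0,"y": 0,"z": 0,"wx": 0,"wy": 0,"wz": 0,"hand": -0.3},
    {"x": 0,"y": 0,"z": 0,"wx": 0,"wy": 0,"wz": 0,"hand": 1},
    {"x": 0,"y": 0,"z": 0,"wx": 0,"wy": 0,"wz": 0,"hand": 1},
    {"x": 0,"y": 0,"z": 0,"wx": 0,"wy": 0,"wz": 0,"hand": 1},
    {"x": 0,"y": 0,"z": 0,"wx": 0,"wy": 0,"wz": 0,"hand": 1},
  ],
  squeeze=25,
)

```text
clock: 18.0
ee_pos: [0.5572, -0.3114, 0.0254]
tcp_rot: [0.0, 0.973, -0.233, 0.001]
wrist_force: [-0.6, 0.9, 1.1]
width: 0.422
grip_force: 25.0
```

Request:
apply_moves(
  increments=[
    {"x": 0,"y": 0,"z": 0,"wx": 0,"wy": 0,"wz": 0,"hand": 1},
    {"x": 0,"y": 0,"z": 0,"wx": 0,"wy": 0,"wz": 0,"hand": 1},
    {"x": 0,"y": 0,"z": 0,"wx": 0,"wy": 0,"wz": 0,"hand": 1},
    {"x": 0,"y": 0,"z": 0,"wx": 0,"wy": 0,"wz": 0,"hand": 1},
    {"x": 0,"y": 0,"z": 0,"wx": 0,"wy": 0,"wz": 0,"hand": 1},
    {"x": 0,"y": 0,"z": 0,"wx": 0,"wy": 0,"wz": 0,"hand": 1},
    {"x": 0,"y": 0,"z": 0,"wx": 0,"wy": 0,"wz": 0,"hand": 1},
    {"x": 0,"y": 0,"z": 0,"wx": 0,"wy": 0,"wz": 0,"hand": 1},
    {"x": 0,"y": 0,"z": 0,"wx": 0,"wy": 0,"wz": 0,"hand": 1},
    {"x": 0,"y": 0,"z": 0,"wx": 0,"wy": 0,"wz": 0,"hand": 1},
  ],
)

```text
clock: 18.83
ee_pos: [0.5572, -0.3114, 0.0254]
tcp_rot: [0.0, 0.973, -0.233, 0.001]
wrist_force: [-1.4, 1.3, 9.2]
width: 0.426
grip_force: 25.0
```

```bash
python3 - <<'E'
from h import *
np.set_printoptions(precision=4,suppress=True)
P=lambda L:(np.array(L,float)+.5)/4.4444-.5+[215,120]
print("floor",onz("top",P([(125,158),(218,157),(218,228),(125,229)]),.09))
print("stops top: side outer/inner",onz("top",P([(112,190),(124,190)]),.11)[:,1],"far outer/inner x",onz("top",P([(170,144),(170,156)]),.11)[:,0])
# scene near/jaw edges
t=cv2.imread("pics/t6.png"); g=cv2.cvtColor(t,cv2.COLOR_BGR2GRAY)
print(g[150:176,253]); print(g[163,232:272]); print(g[160,232:272])
st=env.read_state();print(st["ee_pos"],st["tcp_rot"],st["width"],st["wrist_force"])
E
```

```text
floor [[0.611  0.0724 0.09  ]
 [0.6106 0.0097 0.09  ]
 [0.5615 0.0103 0.09  ]
 [0.5618 0.0726 0.09  ]]
stops top: side outer/inner [0.0799 0.072 ] far outer/inner x [0.6145 0.6062]
[231 234 201  89 119 177 234 230 228 230 230 230 228 229 229 229 230 229
 229 231 232 129 224 219 216 217]
[102 174 189 183 186 188 142 174 226 232 210 224 231 230 230 229 229 230
 231 230 231 229 230 230 230 231 228 229 230 230 232 216 181 171 178 161
 169 174 172 186]
[117 182 138  87  74 104 128 181 225 233 188 218 232 229 230 229 230 230
 229 230 229 230 231 230 230 230 230 230 229 230 231 214 180 171 177 149
 168 177 177 180]
[ 0.5572 -0.3114  0.0254] [ 0.0002  0.9725 -0.2328  0.0012] 0.4256887020222408 [-1.3879  1.3139  9.2347]
```

```bash
python3 - <<'E'
from h import *
np.set_printoptions(precision=4,suppress=True)
print(onz("top",[(253,152.3)],.11),onz("top",[(253,155.3)],.09),onz("top",[(242,163)],.11),onz("top",[(242.6,163)],.09),onz("top",[(238.8,163)],.11))
s=cv2.imread("pics/s6.png");t=cv2.imread("pics/top5.png")
cv2.imwrite("pics/s7.png",cv2.resize(s[215:305,210:300],(600,600),interpolation=cv2.INTER_CUBIC))
E
```

```text
[[0.6136 0.0408 0.11  ]] [[0.6101 0.0416 0.09  ]] [[0.5815 0.0735 0.11  ]] [[0.5868 0.0729 0.09  ]] [[0.5817 0.0829 0.11  ]]
```

View pics/s7.png

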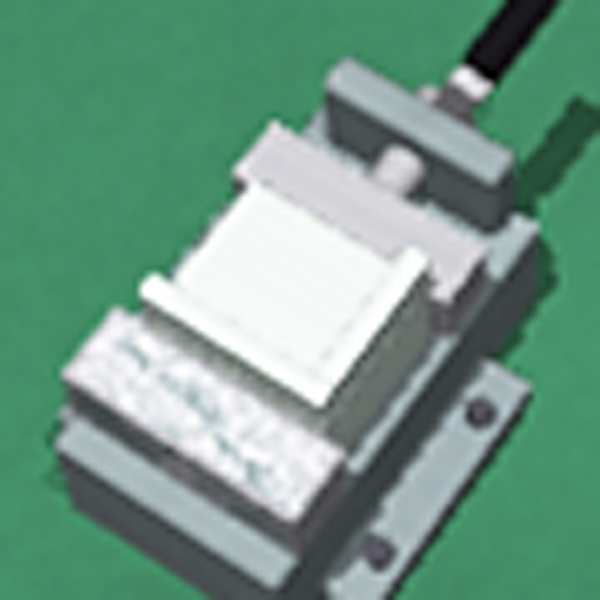

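Request:
apply_moves(
  increments=[
    {"x": 0,"y": 0,"z": -0.5,"wx": 0,"wy": 0,"wz": 0,"hand": 1},
    {"x": 0,"y": 0,"z": -1,"wx": 0,"wy": 0,"wz": 0,"hand": 1},
    {"x": 0,"y": 0,"z": -1,"wx": 0,"wy": 0,"wz": 0,"hand": 1},
    {"x": 0,"y": 0,"z": -1,"wx": 0,"wy": 0,"wz": 0,"hand": 1},
    {"x": 0,"y": 0,"z": -1,"wx": 0,"wy": 0,"wz": 0,"hand": 1},
    {"x": 0,"y": 0,"z": -0.5,"wx": 0,"wy": 0,"wz": -1,"hand": 1},
    {"x": 0,"y": 0,"z": 0,"wx": 0,"wy": 0,"wz": -1,"hand": 1},
    {"x": 0,"y": 0,"z": 0,"wx": 0,"wy": 0,"wz": -1,"hand": 1},
    {"x": 0,"y": 0,"z": 0,"wx": 0,"wy": 0,"wz": -1,"hand": 1},
    {"x": 0,"y": 0,"z": 0,"wx": 0,"wy": 0,"wz": 0,"hand": 1},
  ],
)

```text
clock: 19.67
ee_pos: [0.5558, -0.311, 0.1737]
tcp_rot: [-0.0, 1.0, 0.008, -0.0]
wrist_force: [0.6, -0.2, -11.4]
width: 0.423
grip_force: 25.0
```

```bash
python3 - <<'E'
from h import *
np.set_printoptions(precision=4,suppress=True)
P=lambda L:(np.array(L,float)+.5)/6.6667-.5+[210,215]
print(onz("scene",P([(143,292),(322,405),(430,258)]),.11))
print("inner",onz("scene",P([(160,278),(330,375)]),.11))
print("jaw fixed near edge", onz("scene",P([(122,310),(345,462)]),.085))
E
```

```text
[[0.6236 0.0121 0.11  ]
 [0.6226 0.0808 0.11  ]
 [0.563  0.0793 0.11  ]]
inner [[0.6168 0.0135 0.11  ]
 [0.6132 0.0769 0.11  ]]
jaw fixed near edge [[0.6241 0.001  0.085 ]
 [0.6255 0.0905 0.085 ]]
```

Request:
apply_moves(
  increments=[
    {"x": 0.1,"y": -0.98,"z": 0,"wx": 0,"wy": 0,"wz": 0,"hand": 1},
    {"x": 0.1,"y": -0.98,"z": 0,"wx": 0,"wy": 0,"wz": 0,"hand": 1},
    {"x": 0.1,"y": -0.98,"z": 0,"wx": 0,"wy": 0,"wz": 0,"hand": 1},
    {"x": 0.1,"y": -0.98,"z": 0,"wx": 0,"wy": 0,"wz": 0,"hand": 1},
    {"x": 0.1,"y": -0.98,"z": 0,"wx": 0,"wy": 0,"wz": 0,"hand": 1},
    {"x": 0.1,"y": -0.98,"z": 0,"wx": 0,"wy": 0,"wz": 0,"hand": 1},
    {"x": 0.1,"y": -0.98,"z": 0,"wx": 0,"wy": 0,"wz": 0,"hand": 1},
    {"x": 0.1,"y": -0.98,"z": 0,"wx": 0,"wy": 0,"wz": 0,"hand": 1},
    {"x": 0.1,"y": -0.98,"z": 0,"wx": 0,"wy": 0,"wz": 0,"hand": 1},
    {"x": 0.1,"y": -0.98,"z": 0,"wx": 0,"wy": 0,"wz": 0,"hand": 1},
  ],
)

```text
clock: 20.5
ee_pos: [0.5829, -0.0154, 0.1737]
tcp_rot: [0.0, 1.0, 0.003, -0.0]
wrist_force: [0.4, 0.1, -11.3]
width: 0.424
grip_force: 25.0
```

Request:
apply_moves(
  increments=[
    {"x": 0.1,"y": -0.9,"z": 0,"wx": 0,"wy": 0,"wz": 0,"hand": 1},
    {"x": 0.1,"y": -0.8,"z": 0,"wx": 0,"wy": 0,"wz": 0,"hand": 1},
    {"x": 0,"y": 0,"z": 0,"wx": 0,"wy": 0,"wz": 0,"hand": 1},
    {"x": 0,"y": 0,"z": 0,"wx": 0,"wy": 0,"wz": 0,"hand": 1},
    {"x": 0,"y": 0,"z": 0.5,"wx": 0,"wy": 0,"wz": 0,"hand": 1},
    {"x": 0,"y": 0,"z": 0.5,"wx": 0,"wy": 0,"wz": 0,"hand": 1},
    {"x": 0,"y": 0,"z": 0,"wx": 0,"wy": 0,"wz": 0,"hand": 1},
    {"x": 0,"y": 0,"z": 0,"wx": 0,"wy": 0,"wz": 0,"hand": 1},
    {"x": 0,"y": 0,"z": 0,"wx": 0,"wy": 0,"wz": 0,"hand": 1},
    {"x": 0,"y": 0,"z": 0,"wx": 0,"wy": 0,"wz": 0,"hand": 1},
  ],
)

```text
clock: 21.33
ee_pos: [0.5891, 0.034, 0.1446]
tcp_rot: [-0.0, 1.0, 0.004, 0.001]
wrist_force: [1.3, 0.7, -10.5]
width: 0.424
grip_force: 25.0
```

```bash
python3 - <<'E'
from h import *
np.set_printoptions(precision=4,suppress=True)
s=vision.camera("scene");t=vision.camera("top")
cv2.imwrite("pics/s8.png",s[:,:,::-1]);cv2.imwrite("pics/t8.png",t[:,:,::-1])
o=np.hstack([cv2.resize(t[120:210,215:305],(400,400),interpolation=cv2.INTER_CUBIC),cv2.resize(s[205:295,210:300],(400,400),interpolation=cv2.INTER_CUBIC)])
cv2.imwrite("pics/p8.png",o[:,:,::-1])
st=env.read_state();print(st["ee_pos"],st["tcp_rot"],st["wrist_force"],st["moment"])
E
```

```text
[0.589  0.0341 0.1445] [-0.0001  1.      0.0047  0.0005] [  0.2179   0.4298 -11.1543] [ 0.4301  0.2503 -0.0125]
```

View pics/p8.png

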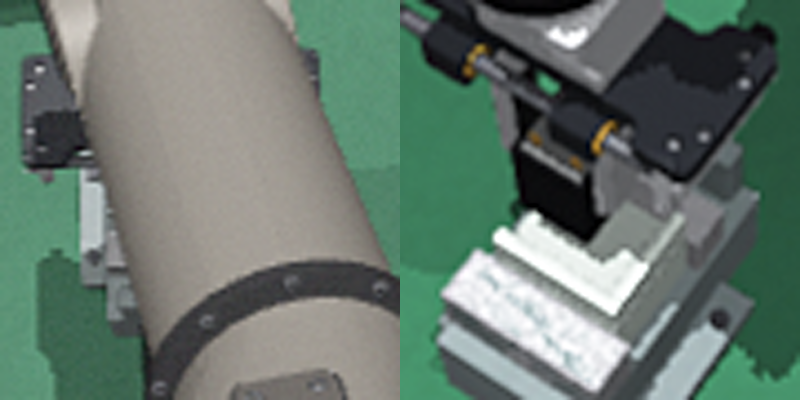

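The module hangs upright at (560,170) in the right half, above the open near-right side of the nest. Next I'll lower it with a standoff from both stops.

Request:
apply_moves(
  increments=[
    {"x": 0,"y": -0.2,"z": 0,"wx": 0,"wy": 0,"wz": 0,"hand": 1},
    {"x": 0,"y": -0.2,"z": 0.2,"wx": 0,"wy": 0,"wz": 0,"hand": 1},
    {"x": 0,"y": 0,"z": 0.3,"wx": 0,"wy": 0,"wz": 0,"hand": 1},
    {"x": 0,"y": 0,"z": 0.3,"wx": 0,"wy": 0,"wz": 0,"hand": 1},
    {"x": 0,"y": 0,"z": 0.1,"wx": 0,"wy": 0,"wz": 0,"hand": 1},
    {"x": 0,"y": 0,"z": 0,"wx": 0,"wy": 0,"wz": 0,"hand": 1},
    {"x": 0,"y": 0,"z": 0,"wx": 0,"wy": 0,"wz": 0,"hand": 1},
    {"x": 0,"y": 0,"z": 0,"wx": 0,"wy": 0,"wz": 0,"hand": 1},
    {"x": 0,"y": 0,"z": 0,"wx": 0,"wy": 0,"wz": 0,"hand": 1},
    {"x": 0,"y": 0,"z": 0,"wx": 0,"wy": 0,"wz": 0,"hand": 1},
  ],
)

```text
clock: 22.27
ee_pos: [0.5885, 0.0462, 0.1167]
tcp_rot: [0.0, 1.0, 0.005, -0.0]
wrist_force: [0.3, -0.2, -10.8]
width: 0.422
grip_force: 25.0
```

Request:
apply_moves(
  increments=[
    {"x": 0,"y": 0,"z": 0.02,"wx": 0,"wy": 0,"wz": 0,"hand": 1},
    {"x": 0,"y": 0,"z": 0.02,"wx": 0,"wy": 0,"wz": 0,"hand": 1},
    {"x": 0,"y": 0,"z": 0,"wx": 0,"wy": 0,"wz": 0,"hand": 1},
    {"x": 0,"y": 0,"z": 0,"wx": 0,"wy": 0,"wz": 0,"hand": 1},
    {"x": 0,"y": 0,"z": 0,"wx": 0,"wy": 0,"wz": 0,"hand": 1},
    {"x": 0,"y": 0,"z": 0,"wx": 0,"wy": 0,"wz": 0,"hand": 1},
    {"x": 0,"y": 0,"z": 0,"wx": 0,"wy": 0,"wz": 0,"hand": 1},
    {"x": 0,"y": 0,"z": 0,"wx": 0,"wy": 0,"wz": 0,"hand": 1},
    {"x": 0,"y": 0,"z": 0,"wx": 0,"wy": 0,"wz": 0,"hand": 1},
    {"x": 0,"y": 0,"z": 0,"wx": 0,"wy": 0,"wz": 0,"hand": 1},
  ],
)

```text
clock: 23.1
ee_pos: [0.5885, 0.0464, 0.1155]
tcp_rot: [-0.0, 1.0, 0.005, 0.0]
wrist_force: [-0.5, 0.0, -10.9]
width: 0.425
grip_force: 25.0
```

Request:
apply_moves(
  increments=[
    {"x": 0,"y": 0,"z": 0.02,"wx": 0,"wy": 0,"wz": 0,"hand": 1},
    {"x": 0,"y": 0,"z": 0,"wx": 0,"wy": 0,"wz": 0,"hand": 1},
    {"x": 0,"y": 0,"z": 0,"wx": 0,"wy": 0,"wz": 0,"hand": 1},
    {"x": 0,"y": 0,"z": 0,"wx": 0,"wy": 0,"wz": 0,"hand": 1},
    {"x": 0,"y": 0,"z": 0,"wx": 0,"wy": 0,"wz": 0,"hand": 1},
    {"x": 0,"y": 0,"z": 0,"wx": 0,"wy": 0,"wz": 0,"hand": 1},
    {"x": 0,"y": 0,"z": 0,"wx": 0,"wy": 0,"wz": 0,"hand": 1},
    {"x": 0,"y": 0,"z": 0,"wx": 0,"wy": 0,"wz": 0,"hand": 1},
    {"x": 0,"y": 0,"z": 0,"wx": 0,"wy": 0,"wz": 0,"hand": 1},
    {"x": 0,"y": 0,"z": 0,"wx": 0,"wy": 0,"wz": 0,"hand": 1},
  ],
)

```text
clock: 23.93
ee_pos: [0.5886, 0.0464, 0.1151]
tcp_rot: [-0.0, 1.0, 0.005, 0.0]
wrist_force: [-3.0, -0.9, 2.4]
width: 0.425
grip_force: 25.0
```

Request:
apply_moves(
  increments=[
    {"x": 0,"y": 0,"z": 0.02,"wx": 0,"wy": 0,"wz": 0,"hand": 1},
    {"x": 0,"y": 0,"z": 0,"wx": 0,"wy": 0,"wz": 0,"hand": 1},
    {"x": 0,"y": 0,"z": 0,"wx": 0,"wy": 0,"wz": 0,"hand": 1},
    {"x": 0,"y": 0,"z": 0,"wx": 0,"wy": 0,"wz": 0,"hand": 1},
    {"x": 0,"y": 0,"z": 0,"wx": 0,"wy": 0,"wz": 0,"hand": 1},
    {"x": 0,"y": 0,"z": 0,"wx": 0,"wy": 0,"wz": 0,"hand": 1},
    {"x": 0,"y": 0,"z": 0,"wx": 0,"wy": 0,"wz": 0,"hand": 1},
    {"x": 0,"y": 0,"z": 0,"wx": 0,"wy": 0,"wz": 0,"hand": 1},
    {"x": 0,"y": 0,"z": 0,"wx": 0,"wy": 0,"wz": 0,"hand": 1},
    {"x": 0,"y": 0,"z": 0,"wx": 0,"wy": 0,"wz": 0,"hand": 1},
  ],
)

```text
clock: 24.77
ee_pos: [0.5887, 0.0464, 0.1151]
tcp_rot: [0.0, 1.0, 0.005, 0.0]
wrist_force: [-5.6, -1.0, 13.5]
width: 0.424
grip_force: 25.0
```

Request:
apply_moves(
  increments=[
    {"x": 0,"y": 0,"z": -0.04,"wx": 0,"wy": 0,"wz": 0,"hand": 1},
    {"x": 0,"y": 0,"z": 0,"wx": 0,"wy": 0,"wz": 0,"hand": 1},
    {"x": 0,"y": 0,"z": 0,"wx": 0,"wy": 0,"wz": 0,"hand": 1},
    {"x": 0,"y": 0,"z": 0,"wx": 0,"wy": 0,"wz": 0,"hand": 1},
    {"x": 0,"y": 0,"z": 0,"wx": 0,"wy": 0,"wz": 0,"hand": 1},
    {"x": 0,"y": -0.05,"z": 0,"wx": 0,"wy": 0,"wz": 0,"hand": 1},
    {"x": 0,"y": -0.05,"z": 0,"wx": 0,"wy": 0,"wz": 0,"hand": 1},
    {"x": 0,"y": -0.03,"z": 0,"wx": 0,"wy": 0,"wz": 0,"hand": 1},
    {"x": 0,"y": 0,"z": 0,"wx": 0,"wy": 0,"wz": 0,"hand": 1},
    {"x": 0,"y": 0,"z": 0,"wx": 0,"wy": 0,"wz": 0,"hand": 1},
  ],
)

```text
clock: 25.6
ee_pos: [0.5884, 0.0504, 0.1154]
tcp_rot: [-0.0, 1.0, 0.005, -0.0]
wrist_force: [0.1, 0.0, -11.6]
width: 0.424
grip_force: 25.0
```

Request:
apply_moves(
  increments=[
    {"x": 0.05,"y": -0.03,"z": 0,"wx": 0,"wy": 0,"wz": 0,"hand": 1},
    {"x": 0.05,"y": -0.01,"z": 0,"wx": 0,"wy": 0,"wz": 0,"hand": 1},
    {"x": 0.05,"y": 0,"z": 0,"wx": 0,"wy": 0,"wz": 0,"hand": 1},
    {"x": 0,"y": 0,"z": 0,"wx": 0,"wy": 0,"wz": 0,"hand": 1},
    {"x": 0,"y": 0,"z": 0,"wx": 0,"wy": 0,"wz": 0,"hand": 1},
    {"x": 0,"y": 0,"z": 0,"wx": 0,"wy": 0,"wz": 0,"hand": 1},
    {"x": 0,"y": 0,"z": 0,"wx": 0,"wy": 0,"wz": 0,"hand": 1},
    {"x": 0,"y": 0,"z": 0,"wx": 0,"wy": 0,"wz": 0,"hand": 1},
    {"x": 0,"y": 0,"z": 0,"wx": 0,"wy": 0,"wz": 0,"hand": 1},
    {"x": 0,"y": 0,"z": 0,"wx": 0,"wy": 0,"wz": 0,"hand": 1},
  ],
)

```text
clock: 26.43
ee_pos: [0.5929, 0.0515, 0.1155]
tcp_rot: [-0.0, 1.0, 0.005, 0.0]
wrist_force: [0.5, -0.5, -11.3]
width: 0.424
grip_force: 25.0
```

Request:
apply_moves(
  increments=[
    {"x": 0.03,"y": -0.02,"z": 0,"wx": 0,"wy": 0,"wz": 0,"hand": 1},
    {"x": 0.02,"y": 0,"z": 0,"wx": 0,"wy": 0,"wz": 0,"hand": 1},
    {"x": 0,"y": 0,"z": 0,"wx": 0,"wy": 0,"wz": 0,"hand": 1},
    {"x": 0,"y": 0,"z": 0,"wx": 0,"wy": 0,"wz": 0,"hand": 1},
    {"x": 0,"y": 0,"z": 0,"wx": 0,"wy": 0,"wz": 0,"hand": 1},
    {"x": 0,"y": 0,"z": 0,"wx": 0,"wy": 0,"wz": 0,"hand": 1},
    {"x": 0,"y": 0,"z": 0,"wx": 0,"wy": 0,"wz": 0,"hand": 1},
    {"x": 0,"y": 0,"z": 0,"wx": 0,"wy": 0,"wz": 0,"hand": 1},
    {"x": 0,"y": 0,"z": 0,"wx": 0,"wy": 0,"wz": 0,"hand": 1},
    {"x": 0,"y": 0,"z": 0,"wx": 0,"wy": 0,"wz": 0,"hand": 1},
  ],
)

```text
clock: 27.27
ee_pos: [0.5945, 0.0521, 0.1155]
tcp_rot: [-0.0, 1.0, 0.005, 0.0]
wrist_force: [0.6, -0.2, -10.0]
width: 0.424
grip_force: 25.0
```

Request:
apply_moves(
  increments=[
    {"x": 0.02,"y": -0.02,"z": 0,"wx": 0,"wy": 0,"wz": 0,"hand": 1},
    {"x": 0,"y": 0,"z": 0,"wx": 0,"wy": 0,"wz": 0,"hand": 1},
    {"x": 0,"y": 0,"z": 0,"wx": 0,"wy": 0,"wz": 0,"hand": 1},
    {"x": 0,"y": 0,"z": 0,"wx": 0,"wy": 0,"wz": 0,"hand": 1},
    {"x": 0,"y": 0,"z": 0,"wx": 0,"wy": 0,"wz": 0,"hand": 1},
    {"x": 0,"y": 0,"z": 0,"wx": 0,"wy": 0,"wz": 0,"hand": 1},
    {"x": 0,"y": 0,"z": 0,"wx": 0,"wy": 0,"wz": 0,"hand": 1},
    {"x": 0,"y": 0,"z": 0,"wx": 0,"wy": 0,"wz": 0,"hand": 1},
    {"x": 0,"y": 0,"z": 0,"wx": 0,"wy": 0,"wz": 0,"hand": 1},
    {"x": 0,"y": 0,"z": 0,"wx": 0,"wy": 0,"wz": 0,"hand": 1},
  ],
)

```text
clock: 28.1
ee_pos: [0.5949, 0.0523, 0.1154]
tcp_rot: [0.0, 1.0, 0.005, -0.0]
wrist_force: [-1.6, -5.2, -10.2]
width: 0.422
grip_force: 25.0
```

Request:
apply_moves(
  increments=[
    {"x": 0.02,"y": -0.02,"z": 0,"wx": 0,"wy": 0,"wz": 0,"hand": 1},
    {"x": 0,"y": 0,"z": 0,"wx": 0,"wy": 0,"wz": 0,"hand": 1},
    {"x": 0,"y": 0,"z": 0,"wx": 0,"wy": 0,"wz": 0,"hand": 1},
    {"x": 0,"y": 0,"z": 0,"wx": 0,"wy": 0,"wz": 0,"hand": 1},
    {"x": 0,"y": 0,"z": 0,"wx": 0,"wy": 0,"wz": 0,"hand": 1},
    {"x": 0,"y": 0,"z": 0,"wx": 0,"wy": 0,"wz": 0,"hand": 1},
    {"x": 0,"y": 0,"z": 0,"wx": 0,"wy": 0,"wz": 0,"hand": 1},
    {"x": 0,"y": 0,"z": 0,"wx": 0,"wy": 0,"wz": 0,"hand": 1},
    {"x": 0,"y": 0,"z": 0,"wx": 0,"wy": 0,"wz": 0,"hand": 1},
    {"x": 0,"y": 0,"z": 0,"wx": 0,"wy": 0,"wz": 0,"hand": 1},
  ],
)

```text
clock: 28.93
ee_pos: [0.5952, 0.0524, 0.1153]
tcp_rot: [0.001, 1.0, 0.005, -0.001]
wrist_force: [-3.0, -7.0, -9.0]
width: 0.419
grip_force: 25.0
```

Request:
apply_moves(
  increments=[
    {"x": 0,"y": 0.03,"z": 0,"wx": 0,"wy": 0,"wz": 0,"hand": 1},
    {"x": 0,"y": 0,"z": 0,"wx": 0,"wy": 0,"wz": 0,"hand": 1},
    {"x": 0.02,"y": 0,"z": 0,"wx": 0,"wy": 0,"wz": 0,"hand": 1},
    {"x": 0.01,"y": 0,"z": 0,"wx": 0,"wy": 0,"wz": 0,"hand": 1},
    {"x": 0,"y": 0,"z": 0,"wx": 0,"wy": 0,"wz": 0,"hand": 1},
    {"x": 0,"y": 0,"z": 0,"wx": 0,"wy": 0,"wz": 0,"hand": 1},
    {"x": 0,"y": 0,"z": 0,"wx": 0,"wy": 0,"wz": 0,"hand": 1},
    {"x": 0,"y": 0,"z": 0,"wx": 0,"wy": 0,"wz": 0,"hand": 1},
    {"x": 0,"y": 0,"z": 0,"wx": 0,"wy": 0,"wz": 0,"hand": 1},
    {"x": 0,"y": 0,"z": 0,"wx": 0,"wy": 0,"wz": 0,"hand": 1},
  ],
)

```text
clock: 29.77
ee_pos: [0.5965, 0.0524, 0.1154]
tcp_rot: [-0.0, 1.0, 0.005, -0.0]
wrist_force: [-2.3, -3.2, -11.3]
width: 0.423
grip_force: 25.0
```

Request:
apply_moves(
  increments=[
    {"x": 0.02,"y": 0,"z": 0,"wx": 0,"wy": 0,"wz": 0,"hand": 1},
    {"x": 0,"y": 0,"z": 0,"wx": 0,"wy": 0,"wz": 0,"hand": 1},
    {"x": 0,"y": 0,"z": 0,"wx": 0,"wy": 0,"wz": 0,"hand": 1},
    {"x": 0,"y": 0,"z": 0,"wx": 0,"wy": 0,"wz": 0,"hand": 1},
    {"x": 0,"y": 0,"z": 0,"wx": 0,"wy": 0,"wz": 0,"hand": 1},
    {"x": 0,"y": 0,"z": 0,"wx": 0,"wy": 0,"wz": 0,"hand": 1},
    {"x": 0,"y": 0,"z": 0,"wx": 0,"wy": 0,"wz": 0,"hand": 1},
    {"x": 0,"y": 0,"z": 0,"wx": 0,"wy": 0,"wz": 0,"hand": 1},
    {"x": 0,"y": 0,"z": 0,"wx": 0,"wy": 0,"wz": 0,"hand": 1},
    {"x": 0,"y": 0,"z": 0,"wx": 0,"wy": 0,"wz": 0,"hand": 1},
  ],
)

```text
clock: 30.6
ee_pos: [0.5971, 0.0524, 0.1155]
tcp_rot: [-0.0, 1.0, 0.005, -0.0]
wrist_force: [-2.3, -5.1, -11.6]
width: 0.424
grip_force: 25.0
```

```bash
python3 -c "
from h import *
st=env.read_state();print(st['ee_pos'].round(4),st['tcp_rot'].round(4),st['wrist_force'].round(1),st['moment'].round(3))"
```

```text
[0.5971 0.0524 0.1155] [-0.      1.      0.0051 -0.    ] [ -2.3  -5.1 -11.6] [-0.854  0.801  0.141]
```

Request:
apply_moves(
  increments=[
    {"x": 0,"y": 0.01,"z": 0,"wx": 0,"wy": 0,"wz": 0,"hand": 1},
    {"x": 0.02,"y": 0,"z": 0,"wx": 0,"wy": 0,"wz": 0,"hand": 1},
    {"x": 0,"y": 0,"z": 0,"wx": 0,"wy": 0,"wz": 0,"hand": 1},
    {"x": 0,"y": 0,"z": 0,"wx": 0,"wy": 0,"wz": 0,"hand": 1},
    {"x": 0,"y": 0,"z": 0,"wx": 0,"wy": 0,"wz": 0,"hand": 1},
    {"x": 0,"y": 0,"z": 0,"wx": 0,"wy": 0,"wz": 0,"hand": 1},
    {"x": 0,"y": 0,"z": 0,"wx": 0,"wy": 0,"wz": 0,"hand": 1},
    {"x": 0,"y": 0,"z": 0,"wx": 0,"wy": 0,"wz": 0,"hand": 1},
    {"x": 0,"y": 0,"z": 0,"wx": 0,"wy": 0,"wz": 0,"hand": 1},
    {"x": 0,"y": 0,"z": 0,"wx": 0,"wy": 0,"wz": 0,"hand": 1},
  ],
)

```text
clock: 31.43
ee_pos: [0.5979, 0.0523, 0.1156]
tcp_rot: [-0.0, 1.0, 0.005, 0.0]
wrist_force: [-0.2, -1.0, -10.5]
width: 0.427
grip_force: 25.0
```

Request:
apply_moves(
  increments=[
    {"x": 0.02,"y": 0,"z": 0,"wx": 0,"wy": 0,"wz": 0,"hand": 1},
    {"x": 0,"y": 0,"z": 0,"wx": 0,"wy": 0,"wz": 0,"hand": 1},
    {"x": 0,"y": 0,"z": 0,"wx": 0,"wy": 0,"wz": 0,"hand": 1},
    {"x": 0,"y": 0,"z": 0,"wx": 0,"wy": 0,"wz": 0,"hand": 1},
    {"x": 0,"y": 0,"z": 0,"wx": 0,"wy": 0,"wz": 0,"hand": 1},
    {"x": 0,"y": 0,"z": 0,"wx": 0,"wy": 0,"wz": 0,"hand": 1},
    {"x": 0,"y": 0,"z": 0,"wx": 0,"wy": 0,"wz": 0,"hand": 1},
    {"x": 0,"y": 0,"z": 0,"wx": 0,"wy": 0,"wz": 0,"hand": 1},
    {"x": 0,"y": 0,"z": 0,"wx": 0,"wy": 0,"wz": 0,"hand": 1},
    {"x": 0,"y": 0,"z": 0,"wx": 0,"wy": 0,"wz": 0,"hand": 1},
  ],
)

```text
clock: 32.27
ee_pos: [0.5983, 0.0522, 0.1155]
tcp_rot: [-0.0, 1.0, 0.005, 0.0]
wrist_force: [0.6, 0.1, -11.0]
width: 0.427
grip_force: 25.0
```

Request:
apply_moves(
  increments=[
    {"x": 0.03,"y": 0,"z": 0,"wx": 0,"wy": 0,"wz": 0,"hand": 1},
    {"x": 0,"y": 0,"z": 0,"wx": 0,"wy": 0,"wz": 0,"hand": 1},
    {"x": 0,"y": 0,"z": 0,"wx": 0,"wy": 0,"wz": 0,"hand": 1},
    {"x": 0,"y": 0,"z": 0,"wx": 0,"wy": 0,"wz": 0,"hand": 1},
    {"x": 0,"y": 0,"z": 0,"wx": 0,"wy": 0,"wz": 0,"hand": 1},
    {"x": 0,"y": 0,"z": 0,"wx": 0,"wy": 0,"wz": 0,"hand": 1},
    {"x": 0,"y": 0,"z": 0,"wx": 0,"wy": 0,"wz": 0,"hand": 1},
    {"x": 0,"y": 0,"z": 0,"wx": 0,"wy": 0,"wz": 0,"hand": 1},
    {"x": 0,"y": 0,"z": 0,"wx": 0,"wy": 0,"wz": 0,"hand": 1},
    {"x": 0,"y": 0,"z": 0,"wx": 0,"wy": 0,"wz": 0,"hand": 1},
  ],
)

```text
clock: 33.1
ee_pos: [0.5986, 0.0522, 0.1154]
tcp_rot: [0.0, 1.0, 0.005, -0.001]
wrist_force: [-5.6, 0.6, -8.6]
width: 0.427
grip_force: 25.0
```

Request:
apply_moves(
  increments=[
    {"x": 0.02,"y": 0,"z": 0.01,"wx": 0,"wy": 0,"wz": 0,"hand": 1},
    {"x": 0,"y": 0,"z": 0,"wx": 0,"wy": 0,"wz": 0,"hand": 1},
    {"x": 0,"y": 0,"z": 0,"wx": 0,"wy": 0,"wz": 0,"hand": 1},
    {"x": 0,"y": 0,"z": 0,"wx": 0,"wy": 0,"wz": 0,"hand": 1},
    {"x": 0,"y": 0,"z": 0,"wx": 0,"wy": 0,"wz": 0,"hand": 1},
    {"x": 0,"y": 0,"z": 0,"wx": 0,"wy": 0,"wz": 0,"hand": 1},
    {"x": 0,"y": 0,"z": 0,"wx": 0,"wy": 0,"wz": 0,"hand": 1},
    {"x": 0,"y": 0,"z": 0,"wx": 0,"wy": 0,"wz": 0,"hand": 1},
    {"x": 0,"y": 0,"z": 0,"wx": 0,"wy": 0,"wz": 0,"hand": 1},
    {"x": 0,"y": 0,"z": 0,"wx": 0,"wy": 0,"wz": 0,"hand": 1},
  ],
)

```text
clock: 33.93
ee_pos: [0.5987, 0.0522, 0.1152]
tcp_rot: [0.0, 1.0, 0.005, -0.001]
wrist_force: [-9.8, -0.4, -2.4]
width: 0.423
grip_force: 25.0
```

Request:
apply_moves(
  increments=[
    {"x": -0.02,"y": 0,"z": -0.005,"wx": 0,"wy": 0,"wz": 0,"hand": 1},
    {"x": 0,"y": 0,"z": 0,"wx": 0,"wy": 0,"wz": 0,"hand": 1},
    {"x": 0,"y": -0.02,"z": 0,"wx": 0,"wy": 0,"wz": 0,"hand": 1},
    {"x": 0,"y": 0,"z": 0,"wx": 0,"wy": 0,"wz": 0,"hand": 1},
    {"x": 0,"y": 0,"z": 0,"wx": 0,"wy": 0,"wz": 0,"hand": 1},
    {"x": 0,"y": 0,"z": 0,"wx": 0,"wy": 0,"wz": 0,"hand": 1},
    {"x": 0,"y": 0,"z": 0,"wx": 0,"wy": 0,"wz": 0,"hand": 1},
    {"x": 0,"y": 0,"z": 0,"wx": 0,"wy": 0,"wz": 0,"hand": 1},
    {"x": 0,"y": 0,"z": 0,"wx": 0,"wy": 0,"wz": 0,"hand": 1},
    {"x": 0,"y": 0,"z": 0,"wx": 0,"wy": 0,"wz": 0,"hand": 1},
  ],
)

```text
clock: 34.77
ee_pos: [0.5986, 0.0522, 0.1152]
tcp_rot: [0.0, 1.0, 0.005, -0.001]
wrist_force: [-6.0, -1.9, -6.8]
width: 0.424
grip_force: 25.0
```

Request:
apply_moves(
  increments=[
    {"x": 0,"y": -0.01,"z": 0,"wx": 0,"wy": 0,"wz": 0,"hand": 1},
    {"x": 0,"y": 0,"z": 0,"wx": 0,"wy": 0,"wz": 0,"hand": 1},
    {"x": 0,"y": 0,"z": 0,"wx": 0,"wy": 0,"wz": 0,"hand": 1},
    {"x": 0,"y": 0,"z": 0,"wx": 0,"wy": 0,"wz": 0,"hand": 1},
    {"x": 0,"y": 0,"z": 0,"wx": 0,"wy": 0,"wz": 0,"hand": 1},
    {"x": 0,"y": 0,"z": 0,"wx": 0,"wy": 0,"wz": 0,"hand": 1},
    {"x": 0,"y": 0,"z": 0,"wx": 0,"wy": 0,"wz": 0,"hand": 1},
    {"x": 0,"y": 0,"z": 0,"wx": 0,"wy": 0,"wz": 0,"hand": 1},
    {"x": 0,"y": 0,"z": 0,"wx": 0,"wy": 0,"wz": 0,"hand": 1},
    {"x": 0,"y": 0,"z": 0,"wx": 0,"wy": 0,"wz": 0,"hand": 1},
  ],
)

```text
clock: 35.6
ee_pos: [0.5986, 0.0522, 0.1153]
tcp_rot: [0.0, 1.0, 0.005, -0.001]
wrist_force: [-6.7, -3.6, -5.4]
width: 0.421
grip_force: 25.0
```

```bash
python3 -c "
from h import *
st=env.read_state();print(st['ee_pos'].round(5),st['tcp_rot'].round(4),st['wrist_force'].round(1),st['moment'].round(3))"
```

```text
[0.59862 0.05219 0.11526] [ 5.0e-04  1.0e+00  4.8e-03 -7.0e-04] [-6.7 -3.6 -5.4] [-0.396  1.858  0.105]
```

Request:
apply_moves(
  increments=[
    {"x": -0.04,"y": 0,"z": -0.01,"wx": 0,"wy": 0,"wz": 0,"hand": 1},
    {"x": 0,"y": 0,"z": 0,"wx": 0,"wy": 0,"wz": 0,"hand": 1},
    {"x": 0,"y": 0,"z": 0,"wx": 0,"wy": 0,"wz": 0,"hand": 1},
    {"x": 0,"y": 0,"z": 0,"wx": 0,"wy": 0,"wz": 0,"hand": 1},
    {"x": 0,"y": 0,"z": 0,"wx": 0,"wy": 0,"wz": 0,"hand": 1},
    {"x": 0,"y": 0,"z": 0,"wx": 0,"wy": 0,"wz": 0,"hand": 1},
    {"x": 0,"y": 0,"z": 0,"wx": 0,"wy": 0,"wz": 0,"hand": 1},
    {"x": 0,"y": 0,"z": 0,"wx": 0,"wy": 0,"wz": 0,"hand": 1},
    {"x": 0,"y": 0,"z": 0,"wx": 0,"wy": 0,"wz": 0,"hand": 1},
    {"x": 0,"y": 0,"z": 0,"wx": 0,"wy": 0,"wz": 0,"hand": 1},
  ],
)

```text
clock: 36.43
ee_pos: [0.5982, 0.0524, 0.1156]
tcp_rot: [0.0, 1.0, 0.005, 0.0]
wrist_force: [-0.1, -6.2, -11.3]
width: 0.421
grip_force: 25.0
```

Request:
apply_moves(
  increments=[
    {"x": 0,"y": -0.01,"z": 0,"wx": 0,"wy": 0,"wz": 0,"hand": 1},
    {"x": 0,"y": 0,"z": 0,"wx": 0,"wy": 0,"wz": 0,"hand": 1},
    {"x": 0,"y": 0,"z": 0,"wx": 0,"wy": 0,"wz": 0,"hand": 1},
    {"x": 0,"y": 0,"z": 0,"wx": 0,"wy": 0,"wz": 0,"hand": 1},
    {"x": 0,"y": 0,"z": 0,"wx": 0,"wy": 0,"wz": 0,"hand": 1},
    {"x": 0,"y": 0,"z": 0,"wx": 0,"wy": 0,"wz": 0,"hand": 1},
    {"x": 0,"y": 0,"z": 0,"wx": 0,"wy": 0,"wz": 0,"hand": 1},
    {"x": 0,"y": 0,"z": 0,"wx": 0,"wy": 0,"wz": 0,"hand": 1},
    {"x": 0,"y": 0,"z": 0,"wx": 0,"wy": 0,"wz": 0,"hand": 1},
    {"x": 0,"y": 0,"z": 0,"wx": 0,"wy": 0,"wz": 0,"hand": 1},
  ],
)

```text
clock: 37.27
ee_pos: [0.5982, 0.0525, 0.1157]
tcp_rot: [0.0, 1.0, 0.005, 0.0]
wrist_force: [0.2, -6.7, -10.1]
width: 0.425
grip_force: 25.0
```

```bash
python3 -c "
from h import *
st=env.read_state();print(st['ee_pos'].round(5),st['tcp_rot'].round(4),st['wrist_force'].round(1),st['moment'].round(3))"
```

```text
[0.59821 0.05246 0.11565] [4.0e-04 1.0e+00 4.8e-03 1.0e-04] [  0.2  -6.7 -10.1] [-1.406  0.299  0.071]
```

Request:
apply_moves(
  increments=[
    {"x": 0,"y": 0.01,"z": 0.01,"wx": 0,"wy": 0,"wz": 0,"hand": 1},
    {"x": 0,"y": 0,"z": 0,"wx": 0,"wy": 0,"wz": 0,"hand": 1},
    {"x": 0.02,"y": 0,"z": 0,"wx": 0,"wy": 0,"wz": 0,"hand": 1},
    {"x": 0.01,"y": 0,"z": 0,"wx": 0,"wy": 0,"wz": 0,"hand": 1},
    {"x": 0,"y": 0,"z": 0,"wx": 0,"wy": 0,"wz": 0,"hand": 1},
    {"x": 0,"y": 0,"z": 0,"wx": 0,"wy": 0,"wz": 0,"hand": 1},
    {"x": 0,"y": 0,"z": 0,"wx": 0,"wy": 0,"wz": 0,"hand": 1},
    {"x": 0,"y": 0,"z": 0,"wx": 0,"wy": 0,"wz": 0,"hand": 1},
    {"x": 0,"y": 0,"z": 0,"wx": 0,"wy": 0,"wz": 0,"hand": 1},
    {"x": 0,"y": 0,"z": 0,"wx": 0,"wy": 0,"wz": 0,"hand": 1},
  ],
)

```text
clock: 38.1
ee_pos: [0.5986, 0.0524, 0.1153]
tcp_rot: [0.0, 1.0, 0.005, -0.0]
wrist_force: [-3.3, -5.0, -8.3]
width: 0.424
grip_force: 25.0
```

```bash
python3 -c "
from h import *
st=env.read_state();print(st['ee_pos'].round(5),st['tcp_rot'].round(4),st['wrist_force'].round(1),st['moment'].round(3))"
```

```text
[0.5986  0.05243 0.11532] [ 4.0e-04  1.0e+00  4.9e-03 -4.0e-04] [-3.3 -5.  -8.3] [-0.987  1.182  0.204]
```

Request:
apply_moves(
  increments=[
    {"x": 0,"y": 0,"z": 0,"wx": 0,"wy": 0,"wz": -0.03,"hand": 1},
    {"x": 0,"y": 0,"z": 0,"wx": 0,"wy": 0,"wz": 0,"hand": 1},
    {"x": 0,"y": 0,"z": 0,"wx": 0,"wy": 0,"wz": 0,"hand": 1},
    {"x": 0.01,"y": 0,"z": 0,"wx": 0,"wy": 0,"wz": 0,"hand": 1},
    {"x": 0,"y": 0,"z": 0,"wx": 0,"wy": 0,"wz": 0,"hand": 1},
    {"x": 0,"y": 0,"z": 0,"wx": 0,"wy": 0,"wz": 0,"hand": 1},
    {"x": 0,"y": 0,"z": 0,"wx": 0,"wy": 0,"wz": 0,"hand": 1},
    {"x": 0,"y": 0,"z": 0,"wx": 0,"wy": 0,"wz": 0,"hand": 1},
    {"x": 0,"y": 0,"z": 0,"wx": 0,"wy": 0,"wz": 0,"hand": 1},
    {"x": 0,"y": 0,"z": 0,"wx": 0,"wy": 0,"wz": 0,"hand": 1},
  ],
)

```text
clock: 38.93
ee_pos: [0.5986, 0.0525, 0.1153]
tcp_rot: [0.0, 1.0, 0.007, -0.001]
wrist_force: [-5.1, -6.1, -7.5]
width: 0.424
grip_force: 25.0
```

```bash
python3 -c "
from h import *
st=env.read_state();print(st['ee_pos'].round(5),st['tcp_rot'].round(4),st['wrist_force'].round(1),st['moment'].round(3))"
```

```text
[0.59862 0.05246 0.1153 ] [ 4.0e-04  1.0e+00  6.7e-03 -6.0e-04] [-5.1 -6.1 -7.5] [-0.972  1.598  0.01 ]
```

```bash
python3 -c "
from plant import job_done
print(job_done())"
```

```text
the job is handed in; nothing more can be done
None
```

I cranked the vise shut on the nest, ending with about 9 N on the handle, and handed in with the module standing in the corner, still gripped and pressed at about 5 N on the far stop and 6 N on the side stop. The near-zero twist at the wrist suggests it sits square; I took no picture after the final pressing. The crank stopped nearer 6.7 rad than the stated 6.3 by my estimate and was still giving slightly at that push.

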